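Fit the charged battery to the stick blender

TASK

The battery on the charger is full: squeeze its two side catches, slide it off, then slide it onto the rails of the stick blender lying in its cradle until it is fully home and both catches have clicked out. Work gently: never yank the battery against its catches or ram it against the stop, and leave the mug, the tub and the spatula where they are.

Things in the scene. Friction and masses are not known exactly. Their poses are not given: they have to be found in the camera images.
- battery: Black plastic slide-on battery, 0.36 kg, on the charger at first. Origin: centre of its foot's underside; x forward (the way it slides on), y left, z up. Shell 90 x 52 wide, 13 to 61 above the origin (rear face x -45). Under it a T foot: flange 60 long (x +-30), 40 wide, 6 thick, front 8 mm tapered (3 each side, 2 above, 1.5 below). Slippery but for the catch pads.
- catch_left_pad (a point): Middle of the ribbed outer face of the battery's left spring catch: grey pad 26 long x 22 high on the shell's side (x -15, z 37 on the battery), 5.5 proud of it: 63 mm over both pads. Its hook sits low beside the foot (x -22 to -10): sloped in front, square behind. Pressing in takes 2.5 N at first, 5 N at the full 5 mm.
- catch_right_pad (a point): The same on the right side. Squeezing both pads together draws both hooks in; beyond 4 mm they are clear of the rails. Gripped by its squeezed pads with 20 to 25 N the battery can be slid and carried. Squeezed pads cannot click and the block in the blender then throws the battery back: let go of them before pushing home.
- catch_left (a joint): Travel of the left (+y) catch, m: 0 sprung out, 0.005 fully squeezed in.
- catch_right (a joint): Travel of the right (-y) catch, m: 0 sprung out, 0.005 fully squeezed in.
- charger: Charger, a black box 150 x 110 mm, 35 high, with rails on top; fixed. Origin: counter level under the rails; x forward. Rails, the same here and on the blender: 52 wide, 11.5 high, 60 long, undercut lips, open mouth at x -30, an upright stop for the shell's front at x +45; the flange has 1 mm side play, 1.5 mm height play. A slot in each lip near the mouth holds the hook.
- charger_bay (a point): On the charger's rail floor, 45 mm above the counter: where the battery's origin lies when home there; axes as the battery's. With both catches squeezed the battery slides off towards -x, free after 60 mm. The catches hold: a pull over 30 N is yanking.
- cradle: Fixed steel cradle, 250 x 90 mm, with two saddles, in which a black stick blender (handle 72 mm thick, steel shaft and bell) lies, rails on top of its tail end. Origin at counter level below the rails; x along the blender from tail to shaft. The blender only rests in it: a push of about 4 N along x slides it on by some millimetres (how far differs each time), till its collar bears on the front saddle.
- blender_seat (a point): On the blender's rail floor, 90 mm above the counter: where the battery's origin lies when home; x forward from mouth to stop. Moves with the blender. The battery runs freely to 14 mm short; there its hooks meet the lips, at 8 mm a sprung terminal block (5 to 7 N) pushes back; so the blender first runs on to its saddle, then 9 to 14 N takes the battery home: the hooks click out 1 mm before the stop.
- blender_mouth (a point): Middle of the mouth of the blender's rails, on the rail floor at the tail end (30 mm behind blender_seat). A battery slid on by 35 to 45 mm from here (hooks still before the mouth) can be let go: it stays on the rails and can be pushed home on the middle of its rear face, low down (20 to 35 mm above the rail floor; higher it binds). At the stop the force climbs at once: over 30 N is ramming.
- mug: White ceramic mug, 82 mm wide, 95 high, loose; origin at the centre of its foot. Leave alone.
- tub: Clear plastic food tub, 100 x 140 x 70 high, loose; origin at the centre of its underside. Leave alone.
- spatula: Kitchen spatula, 260 mm long, lying flat on the robot's side of the work. Leave alone.
Not all that is in view belongs to the job. What is shaped like the battery but red or yellow is not meant. Leave any blue or red look-alike of the charger alone.

How it is judged:
By the outcome, as a careful person would: the job done as asked, in the order asked, and still so for the second after the job is handed in, with the robot touching nothing.
It also fails if it takes over 53 s, if anything falls off the work surface, if the arm or the gripper's body presses on something with over 40 N, if the wrist force passes 120 N, or if a joint passes its speed limit or range.

ROBOT

A 6-joint arm with a two-finger parallel gripper is mounted at the origin on the work surface. World frame = base frame: x ahead of the robot, y to its left, z up, the work surface at z = 0. Lengths are in m, angles in rad, forces in N, time in s.
With the tool pointing down it reaches from about 0.375 to 0.975 m from the base axis. Payload 3.8 kg.
Tool frame: the origin (TCP) lies between the finger pads; the fingertips stand 14 mm ahead of it and the grasp point (between the pads) lies 5 mm behind it (arm.nose_length is the z of the fingertips in the tool frame, in m); z points along the fingers, y is the direction in which the jaws open and shut (so a half turn about z gives the same grasp; the last joint's range is limited). The gripper opens to 85 mm and grips with 20 to 120 N. Pads are 22 mm wide; open, the fingers measure 114 mm over their backs; the gripper's body (76 mm by 85 mm) begins 54 mm behind the grasp point. The pads swing forward as they close: fully open they stand 13 mm farther back than shut.
Start: joints at [-1.186, 0.264, 1.604, -0, 1.274, -0.037], TCP at [0.276, -0.616, 0.245] pointing down, gripper open.
Joint ranges: [-2.63, 2.63], [-0.94, 2.18], [0.31, 2.57], [-1.31, 4.45], [0, 2.66], [-2.55, 2.55]. Speed limits (rad/s): [2.57, 2.57, 3.14, 3.14, 3.14, 3.14].

INTERFACE

Orientations are given as a 3x3 rotation matrix whose columns are the frame's x, y, z axes.
In Python, from plant import arm, viewer gives the robot as it stands. The module is installed in compiled form; this text tells all that it offers.
- The arm moves only by the tool apply_moves, never from a script. Its argument "motion" is a list of rows, each a list of 7 numbers: the turn, a rotation vector about the tool's x, y, z in degrees, then the shift along the tool's x, y, z in cm, then the gripper's target within -1 to 1 (shut at 1, half-way at 0, fully open at -1). In form: [[ax, ay, az, tx, ty, tz, gripper], ...]. A call has 1 to 12 rows; each row shifts and turns the commanded pose from where the row before left it, along the tool's axes as they then stand; what a row does not reach is not made up. A row lasts 1/10 s, in which the tool goes at most 50 mm and 8.59 degrees, less where a joint would pass 70% of its speed; a pose out of reach is approached as far as the arm can. A call is refused whole if a number of a shift passes 5 or a number of a turn 8.59, either way. A call with a gripper value outside its range is refused whole. The fingers move at their own pace and stop on an object; "squeeze" is the grip in N (left out, the last holds). Time passes only in rows, so rows that do not move let the fingers close. It gives the time, the measured TCP pose, the force and the opening at its end, in the units of the state.
- arm.observe(): the state, without advancing time (a new reading comes with each control period).
- viewer.get_image(name): name is "scene" or "top"; returns the picture (420x560x3 uint8, red, green, blue); there is no depth.
- viewer.get_calibration(name): a dict with "vfov" (degrees; the focal length in pixels is half the picture's height over the tangent of half this angle, whatever the lens; pixels are square), "cx", "cy" (the principal point, pixels), "extrinsics" (4x4, takes a point from world to camera coordinates). Camera axes: x right, y down, z forward; pixel columns grow to the right and rows downward; lengths in m; the calibration is good to about 2 mm. A picture is of the moment at which its call begins. get_calibration takes no time and is no camera call.
- arm.close_job(): hands the job in, once; it reports no verdict.
The state is a dict: "t": time; "q": joint angles; "qvel": joint speeds; "tau": joint torques, N m; "ee_pos": TCP position; "orientation": TCP orientation; "ft_force": force on the tool from outside, world axes, zero at the start; "torque": the same for the moment, N m; "width": finger opening in m.
Only numpy, scipy, OpenCV 4.12 (cv2) and the standard library are available. Lean on these libraries where they do the work, as an engineer would, in place of code of your own. Each camera call takes 0.05 s, during which the arm holds its last target.

## Working session

There is one attempt and no reset: what is moved stays moved. The work goes in short steps, Python scripts to look and compute and a tool call to move; the robot and the scene stay as the last step left them, time stands still between calls to the robot, and variables do not carry over. Pictures are saved under pics/ and viewed, and the job is handed in when it is done.

Besides the shell and the picture viewer there is one more tool, called after ">>>" as a command line: name --pt "numbers of a row" for each row, then --argument value for the rest. apply_moves: Moves the arm, as the interface text tells. Its arguments: {"type":"object","properties":{"motion":{"type":"array","items":{"type":"array","items":{"type":"number"}}},"squeeze":{"type":"number"}},"required":["motion"]}

```bash
mkdir -p pics; python3 - <<'E'
from plant import arm, viewer
import cv2, numpy as np
s=arm.observe()
print(s['t'],s['ee_pos'],s['orientation'],s['width'],s['ft_force'],arm.nose_length)
for n in('scene','top'):
    im=viewer.get_image(n); cv2.imwrite(f'pics/{n}0.png',im[:,:,::-1])
    c=viewer.get_calibration(n); print(n,c)
E
```

```text
0.0 [ 0.27607313 -0.61520275  0.24393948] [[ 9.12366397e-01  4.09373720e-01 -8.44943966e-04]
 [ 4.09374586e-01 -9.12364087e-01  2.05462196e-03]
 [ 7.02117050e-05 -2.22046662e-03 -9.99997532e-01]] 0.08532070839117603 [-0.66243097 -0.13534282  0.25027709] 0.014
scene {'vfov': 47.605438520179376, 'cx': 275.6760013946181, 'cy': 212.1444969909639, 'extrinsics': array([[ 0.64860242,  0.76096829, -0.01556134, -0.20772424],
       [ 0.61669962, -0.5373997 , -0.57522443, -0.40395127],
       [-0.44609021,  0.36349529, -0.8178476 ,  1.62088595],
       [ 0.        ,  0.        ,  0.        ,  1.        ]])}
top {'vfov': 52.01572652680776, 'cx': 282.8099607316284, 'cy': 202.6485478425507, 'extrinsics': array([[-0.0155554 , -0.99983656, -0.00921315, -0.18933672],
       [-0.99677272,  0.01623216, -0.07861721,  0.5503146 ],
       [ 0.07875391,  0.00796049, -0.9968623 ,  1.01884528],
       [ 0.        ,  0.        ,  0.        ,  1.        ]])}
```

View pics/scene0.png

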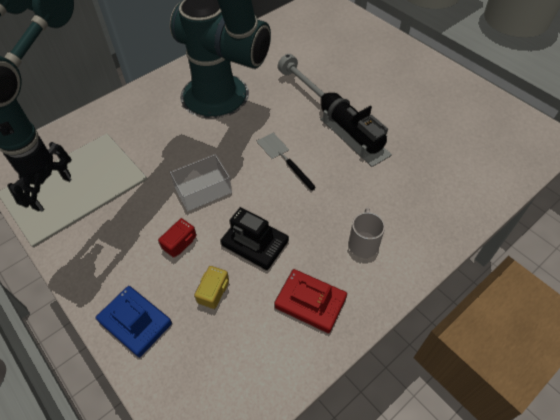

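View pics/top0.png

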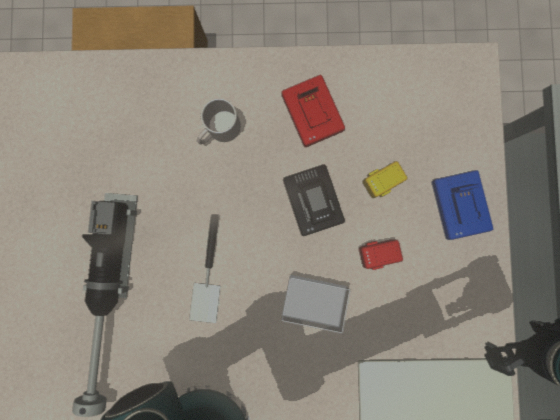

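The battery on the black charger is at scene (253,228) and top (316,200). Red (178,237) and yellow (212,287) batteries are decoys, as are the blue and red chargers. The blender's tail is at scene (372,130) and top (105,215). Next I'll enlarge both.

```bash
python3 - <<'E'
import cv2, numpy as np
t=cv2.imread('pics/top0.png'); s=cv2.imread('pics/scene0.png')
def crop(im,x,y,w,h,k):
    c=im[y:y+h,x:x+w]; c=cv2.resize(c,None,fx=k,fy=k,interpolation=cv2.INTER_CUBIC)
    c=(255*(c/255.)**0.5).astype('uint8')
    for i in range(0,w,10): cv2.line(c,(i*k,0),(i*k,6 if i%50 else 14),(0,255,0),1)
    for i in range(0,h,10): cv2.line(c,(0,i*k),(6 if i%50 else 14,i*k),(0,255,0),1)
    return c
a=crop(t,270,155,90,90,6); cv2.imwrite('pics/c_top_ch.png',a)
b=crop(s,210,195,90,80,6); cv2.imwrite('pics/c_sc_ch.png',b)
cv2.imwrite('pics/c_top_bl.png',crop(t,65,180,90,90,6))
cv2.imwrite('pics/c_sc_bl.png',crop(s,310,85,90,90,6))
E
```

```text
(no output)
```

View pics/c_top_ch.png

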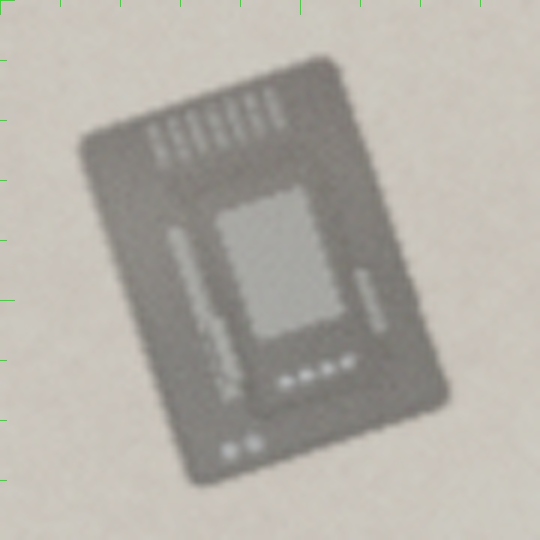

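View pics/c_sc_ch.png

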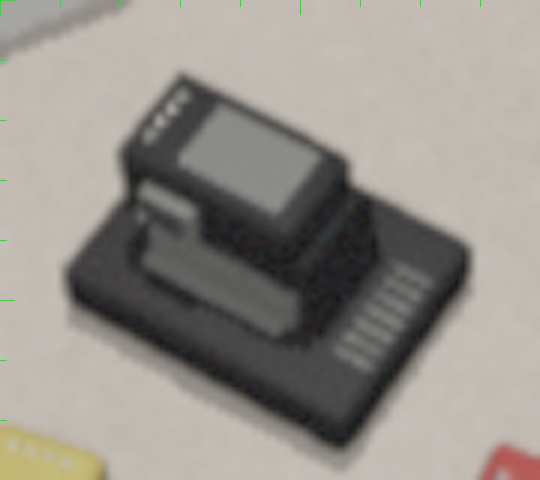

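View pics/c_top_bl.png

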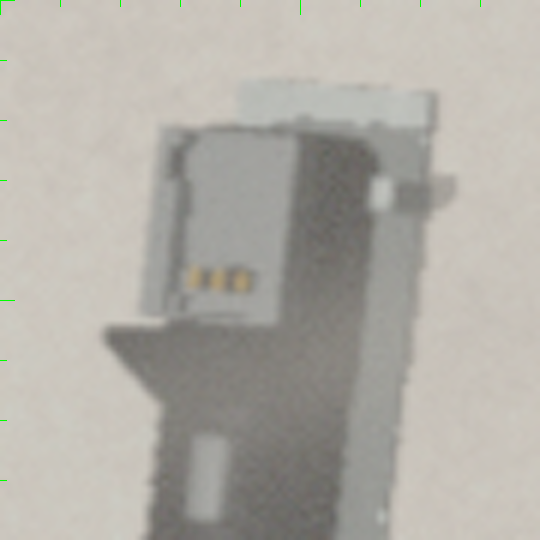

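View pics/c_sc_bl.png

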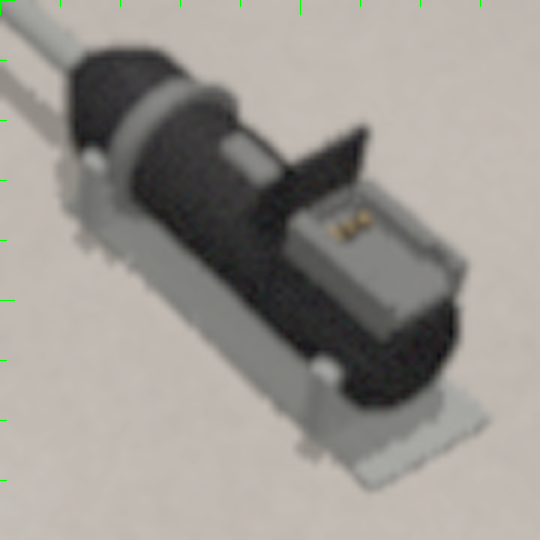

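```bash
cat > h.py <<'E'
import numpy as np, cv2
from plant import arm, viewer
def cal(n):
    c=viewer.get_calibration(n); f=210/np.tan(np.radians(c['vfov']/2)); return f,c['cx'],c['cy'],c['extrinsics']
def ray(n,p,z):
    f,cx,cy,E=cal(n); p=np.atleast_2d(p).astype(float)
    d=np.c_[(p[:,0]-cx)/f,(p[:,1]-cy)/f,np.ones(len(p))]@E[:3,:3]
    o=-E[:3,:3].T@E[:3,3]
    return o+d*((z-o[2])/d[:,2])[:,None]
def proj(n,P):
    f,cx,cy,E=cal(n); q=np.atleast_2d(P)@E[:3,:3].T+E[:3,3]
    return np.c_[f*q[:,0]/q[:,2]+cx,f*q[:,1]/q[:,2]+cy]
def tri(p1,p2,n1='top',n2='scene'):
    A=[];b=[]
    for n,p in((n1,p1),(n2,p2)):
        E=cal(n)[3]; o=-E[:3,:3].T@E[:3,3]; d=ray(n,p,0)[0]-o; d/=np.linalg.norm(d)
        M=np.eye(3)-np.outer(d,d); A.append(M); b.append(M@o)
    x=np.linalg.lstsq(np.vstack(A),np.hstack(b),rcond=None)[0]; return x
def rect(n,mask,z):
    cs,_=cv2.findContours(mask.astype('uint8'),cv2.RETR_EXTERNAL,cv2.CHAIN_APPROX_NONE)
    c=max(cs,key=cv2.contourArea)[:,0,:]
    P=ray(n,c,z)[:,:2]*1000
    r=cv2.minAreaRect(P.astype('float32')); return r,P
E
python3 - <<'E'
from h import *
t=cv2.imread('pics/top0.png'); s=cv2.imread('pics/scene0.png')
g=t.max(axis=2).astype(int); 
def roi(m,x0,y0,x1,y1):
    o=np.zeros_like(m); o[y0:y1,x0:x1]=m[y0:y1,x0:x1]; return o
m=roi((g<110),275,155,355,245); m=cv2.morphologyEx(m.astype('uint8'),cv2.MORPH_CLOSE,np.ones((5,5)))
print('charger',rect('top',m,.035)[0])
lab=roi((g>70),300,180,332,215); 
n,L,st,_=cv2.connectedComponentsWithStats(lab.astype('uint8')); i=1+np.argmax(st[1:,4]); print(st[1:])
print('label top',rect('top',L==i,.106)[0])
g2=s.max(axis=2).astype(int)
lab=roi((g2>70),235,205,268,234); n,L,st,_=cv2.connectedComponentsWithStats(lab.astype('uint8')); print(st[1:]);i=1+np.argmax(st[1:,4])
print('label scene',rect('scene',L==i,.106)[0])
# shell top face corners in scene crop
c=np.array([[183,75],[125,150],[285,237],[350,165]])/6+[210,195]
P=ray('scene',c,.106); print(P*1000)
for k in range(4): print(np.linalg.norm(P[k]-P[k-1])*1000)
c=np.array([[285,381],[347,362]])/6+[270,155]; print('dots top',ray('top',c,.106)*1000)
c=np.array([[152,133],[185,96]])/6+[210,195]; print('dots sc',ray('scene',c,.106)*1000)
ee=arm.observe()['ee_pos']; print(proj('top',ee),proj('scene',ee))
E
```

```text
charger ((552.3978271484375, -271.2068176269531), (148.71475219726562, 109.6210708618164), 17.414470672607422)
[[300 180   7   8  26]
 [307 180   3   3   4]
 [323 180   1   1   1]
 [325 180   6   6  10]
 [330 180   2   3   4]
 [320 183   1   1   1]
 [303 185   1   1   1]
 [306 184   1   1   1]
 [300 184  28  31 567]
 [328 191   1   1   1]
 [329 200   3   9  18]
 [327 214   3   1   3]]
label top ((547.638671875, -263.0902099609375), (61.29283905029297, 57.379066467285156), 13.880050659179688)
[[235 205  33  16 283]
 [238 212   1   2   2]
 [236 214   1   2   2]
 [241 214  21  16 178]
 [237 228   1   1   1]
 [239 229   1   1   1]]
label scene ((529.4824829101562, -258.78472900390625), (82.92605590820312, 46.3201789855957), 48.91050338745117)
[[ 500.25099542 -269.04416862  106.        ]
 [ 514.71464541 -311.05625621  106.        ]
 [ 591.85368327 -287.79651974  106.        ]
 [ 582.14627991 -245.07068083  106.        ]]
85.33209090943932
44.432113108479854
80.56951348004762
43.81473485853365
dots top [[ 504.13470299 -274.82316477  106.        ]
 [ 510.76779861 -297.78975402  106.        ]]
dots sc [[ 515.29943524 -297.28278122  106.        ]
 [ 509.42589837 -275.14118839  106.        ]]
[[510.54385617 336.23631926]] [[ 53.86341661 192.89437552]]
```

```bash
python3 - <<'E'
from h import *
T=lambda a:np.array(a)/6.+[270,155]; S=lambda a:np.array(a)/6.+[210,195]
pairs={'dotL':((285,381),(185,96)),'dotR':((347,362),(152,133)),
'lab rearR?':((344,320),(180,157)),'lab rearL':((258,340),(222,106)),'lab frontL':((217,212),(322,157)),'lab frontR':((300,187),(277,213))}
for k,(a,b) in pairs.items():
    X=tri(T(a),S(b)); print(k,np.round(X*1000,1),'top@106',np.round(ray('top',T(a),.106)[0]*1000,1)[:2],'sc@106',np.round(ray('scene',S(b),.106)[0]*1000,1)[:2])
# charger corners top (z35)
tc=[(80,140),(332,57),(450,405),(195,487)]
for c in tc: print('ch',np.round(ray('top',T(c),.035)[0]*1000,1))
sc=[(470,250),(345,437),(68,285)]
for c in sc: print('ch sc',np.round(ray('scene',S(c),.035)[0]*1000,1))
T=lambda a:np.array(a)/6.+[65,180]; S=lambda a:np.array(a)/6.+[310,85]
print('blender')
for k,a,b in [('gold L',(241,281),(337,232)),('gold R',(193,277),(362,217)),('plate mouth L',(300,138),(387,335))]:
    X=tri(T(a),S(b)); print(k,np.round(X*1000,1))
for k,a in [('mouthL',(300,138)),('mouthR',(163,127)),('frontL',(278,322)),('frontR',(142,312))]: print(k,np.round(ray('top',T(a),.1015)[0]*1000,1))
for k,a in [('mouthL',(387,335)),('mouthR',(466,268)),('frontL',(287,228)),('frontR',(365,182))]: print(k,np.round(ray('scene',S(a),.1015)[0]*1000,1))
E
python3 - <<'E'
import cv2,numpy as np
t=cv2.imread('pics/top0.png'); s=cv2.imread('pics/scene0.png')
def crop(im,x,y,w,h,k):
    c=cv2.resize(im[y:y+h,x:x+w],None,fx=k,fy=k,interpolation=cv2.INTER_CUBIC)
    return (255*np.clip(c/150.,0,1)**0.6).astype('uint8')
a=crop(t,80,195,40,45,12); b=crop(s,350,105,45,45,12)
cv2.imwrite('pics/bl2.png',np.hstack([cv2.resize(a,None,fx=.75,fy=.75),cv2.resize(b,(405,405))]))
a=crop(t,297,178,40,48,11); cv2.imwrite('pics/ch2.png',a)
E
```

```text
dotL [ 505.2 -274.1  100.3] top@106 [ 504.1 -274.8] sc@106 [ 509.4 -275.1]
dotR [ 511.8 -297.   101.7] top@106 [ 510.8 -297.8] sc@106 [ 515.3 -297.3]
lab rearR? [ 527.9 -295.7  100.4] top@106 [ 526.3 -297.1] sc@106 [ 532.6 -295.9]
lab rearL [ 520.1 -265.   100.5] top@106 [ 519.4 -265.2] sc@106 [ 523.8 -266.6]
lab frontL [ 568.2 -250.3  101.3] top@106 [ 567.1 -251. ] sc@106 [ 571.4 -251.3]
lab frontR [ 577.1 -281.6  100.3] top@106 [ 575.9 -281.9] sc@106 [ 580.7 -282.9]
ch [ 604.4 -200.3   35. ]
ch [ 636.2 -301.5   35. ]
ch [ 496.5 -344.9   35. ]
ch [ 465.8 -243.5   35. ]
ch sc [ 612.8 -205.2   35. ]
ch sc [ 647.8 -305.3   35. ]
ch sc [ 512.  -348.3   35. ]
blender
gold L [493.9 202.9  89.9]
gold R [495.3 220.2  90.3]
plate mouth L [548.  187.   72.1]
mouthL [546.2 176.4 101.5]
mouthR [551.1 227.7 101.5]
frontL [477.9 183.5 101.5]
frontR [482.4 234.2 101.5]
mouthL [563.7 161.5 101.5]
mouthR [558.6 222.2 101.5]
frontL [483.4 177.6 101.5]
frontR [486.4 229.3 101.5]
```

View pics/bl2.png

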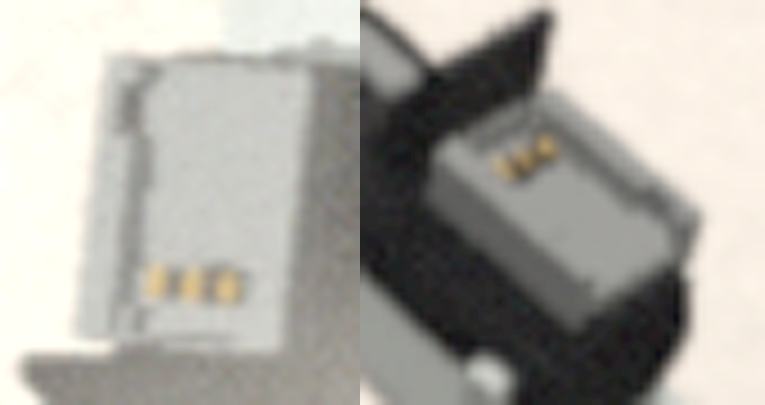

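View pics/ch2.png

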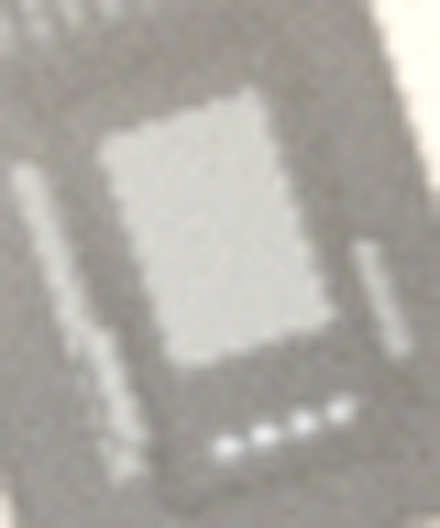

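```bash
python3 - <<'E'
from h import *
T=lambda a:np.array(a)/6.+[270,155]; S=lambda a:np.array(a)/6.+[210,195]
u=np.array([np.cos(np.radians(17)),np.sin(np.radians(17))]);v=np.array([-u[1],u[0]])
c=np.array([549.6,-274.])
def rep(k,n,p,z):
    X=ray(n,p,z)[0]*1000; d=X[:2]-c; print(k,np.round(X,1),'along',round(d@u,1),'lat',round(d@v,1))
rep('padR a','top',T((360,270)),.093);rep('padR b','top',T((382,330)),.093)
rep('padR scene a','scene',S((142,190)),.093);rep('padR scene b','scene',S((197,215)),.093)
rep('padR scene bot a','scene',S((140,215)),.071);rep('padR scene bot b','scene',S((197,238)),.071)
rep('rear edge top','top',T((310,405)),.106)
for n in('top','scene'):
    E=cal(n)[3]; print(n,-E[:3,:3].T@E[:3,3])
E
python3 - <<'E'
import cv2,numpy as np
s=cv2.imread('pics/scene0.png')
c=cv2.resize(s[200:260,215:280],None,fx=12,fy=12,interpolation=cv2.INTER_CUBIC)[:600]
c=(255*np.clip(c/130.,0,1)**0.5).astype('uint8')
for i in range(0,65,5): cv2.line(c,(i*12,0),(i*12,8),(0,255,0),1);cv2.putText(c,str(215+i),(i*12,20),0,.35,(0,255,0))
for i in range(0,50,5): cv2.line(c,(0,i*12),(8,i*12),(0,255,0),1);cv2.putText(c,str(200+i),(10,i*12),0,.35,(0,255,0))
cv2.imwrite('pics/ch3.png',c)
E
```

```text
padR a [ 545.8 -304.7   93. ] along -12.6 lat -28.3
padR b [ 523.1 -312.4   93. ] along -36.5 lat -29.0
padR scene a [ 527.7 -313.5   93. ] along -32.5 lat -31.4
padR scene b [ 552.6 -303.8   93. ] along -5.8 lat -29.4
padR scene bot a [ 524.5 -314.5   71. ] along -35.9 lat -31.4
padR scene bot b [ 549.5 -303.4   71. ] along -8.7 lat -28.1
rear edge top [ 495.2 -283.8  106. ] along -54.9 lat 6.5
top [ 0.46535533 -0.20634908  1.05716826]
scene [ 1.10690839 -0.64819613  1.09004259]
```

View pics/ch3.png

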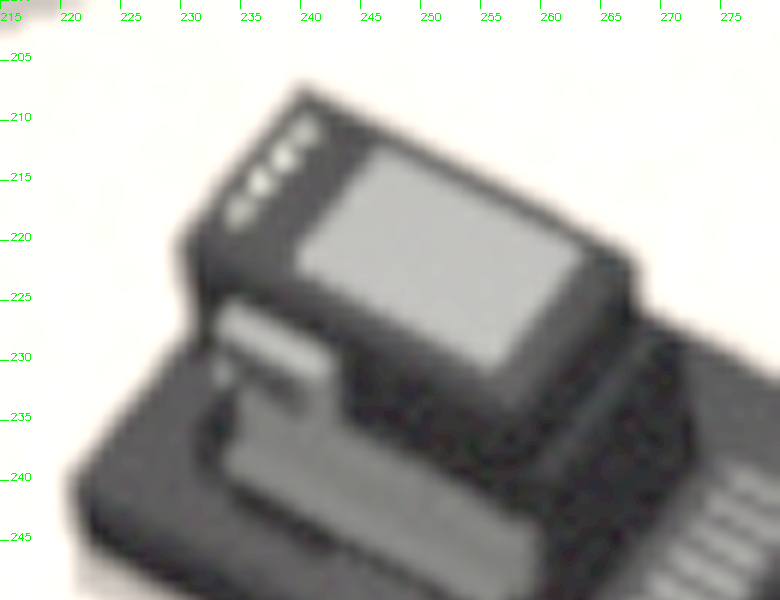

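```bash
python3 - <<'E'
from h import *
T=lambda a:np.array(a)/6.+[65,180]
u=np.array([-np.cos(np.radians(5.7)),np.sin(np.radians(5.7))]);v=np.array([-u[1],u[0]])
c=np.array([520.,208.])
def rep(k,n,p,z):
    X=ray(n,p,z)[0]*1000; d=X[:2]-c; print(k,np.round(X,1),'along',round(d@u,1),'left',round(d@v,1))
B1=lambda a:np.array(a)/9.+[80,195]; B2=lambda a:np.array(a)/9.+[350,105]
for p in [(157,280),(190,284),(229,288)]: rep('gold top','top',B1(p),.090)
for p in [(508,166),(527,156),(546,147)]: rep('gold sc','scene',B2(p),.090)
for p in [(237,78),(437,92)]: rep('cradle end','top',T(p),.003)
for p in [(370,490),(490,418)]: rep('cradle end sc','scene',np.array(p)/6.+[310,85],.003)
print('lips top')
for k,p in [('R(-y) mouth',(308,65)),('R front',(280,350)),('L outer mouth',(105,55)),('L outer front',(76,335)),('L inner mouth',(145,65)),('L inner front',(128,320))]: rep(k,'top',B1(p),.1015)
for k,p in [('R outer front',(440,148)),('R outer mouth?',(580,330)),('L outer front',(545,95)),('L outer mouth',(700,212)),('L inner mouth',(672,235))]: rep('sc '+k,'scene',B2(p),.1015)
E
python3 - <<'E'
import cv2,numpy as np
s=cv2.imread('pics/scene0.png')
def mk(im,x,y,w,h,k,f,mx=110):
    c=cv2.resize(im[y:y+h,x:x+w],None,fx=k,fy=k,interpolation=cv2.INTER_CUBIC)
    c=(255*np.clip(c/float(mx),0,1)**0.7).astype('uint8')
    for i in range(0,w,5): cv2.line(c,(i*k,0),(i*k,8),(0,0,255),1);cv2.putText(c,str(x+i),(i*k,20),0,.35,(0,0,255))
    for i in range(0,h,5): cv2.line(c,(0,i*k),(8,i*k),(0,0,255),1);cv2.putText(c,str(y+i),(10,i*k),0,.35,(0,0,255))
    cv2.imwrite('pics/'+f,c)
mk(s,355,105,40,40,15,'bl3.png')
t=cv2.imread('pics/top0.png')
mk(t,80,195,40,40,15,'bl4.png')
E
```

```text
gold top [495.5 219.9  90. ] along 25.5 left -9.4
gold top [494.4 211.6  90. ] along 25.8 left -1.0
gold top [493.2 201.7  90. ] along 26.0 left 8.9
gold sc [571.4 292.7  90. ] along -42.8 left -89.4
gold sc [572.5 300.8  90. ] along -43.0 left -97.6
gold sc [573.8 308.7  90. ] along -43.6 left -105.5
cradle end [579.7 242.2   3. ] along -56.0 left -40.0
cradle end [572.6 159.5   3. ] along -57.1 left 43.0
cradle end sc [575.9 158.2   3. ] along -60.5 left 44.0
cradle end sc [583.  238.8   3. ] along -59.6 left -36.9
lips top
R(-y) mouth [547.9 178.1 101.5] along -30.8 left 26.9
R front [477.4 184.  101.5] along 40.0 left 28.1
L outer mouth [551.3 228.8 101.5] along -29.0 left -23.8
L outer front [481.9 234.6 101.5] along 40.5 left -22.7
L inner mouth [548.6 218.8 101.5] along -27.4 left -13.6
L inner front [485.4 221.8 101.5] along 35.8 left -10.3
sc R outer front [557.7 271.7 101.5] along -31.2 left -67.1
sc R outer mouth? [639.8 243.3 101.5] along -115.7 left -47.0
sc L outer front [564.1 315.9 101.5] along -33.1 left -111.8
sc L outer mouth [631.5 311.8 101.5] along -100.6 left -114.4
sc L inner mouth [632.2 297.1 101.5] along -102.8 left -99.8
```

View pics/bl3.png

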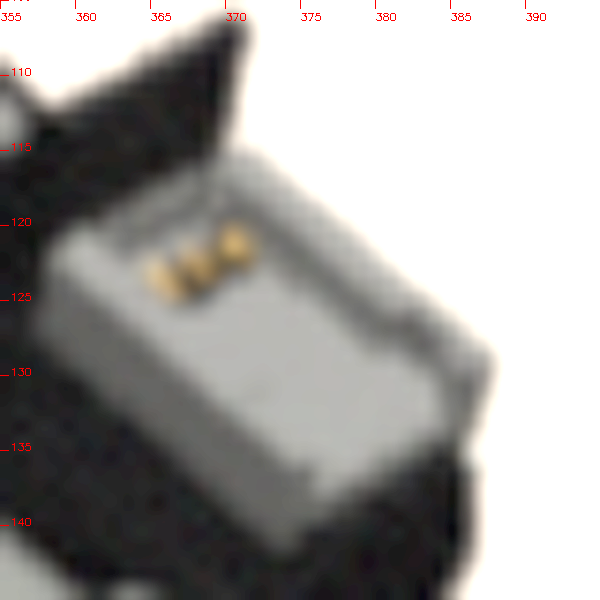

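View pics/bl4.png

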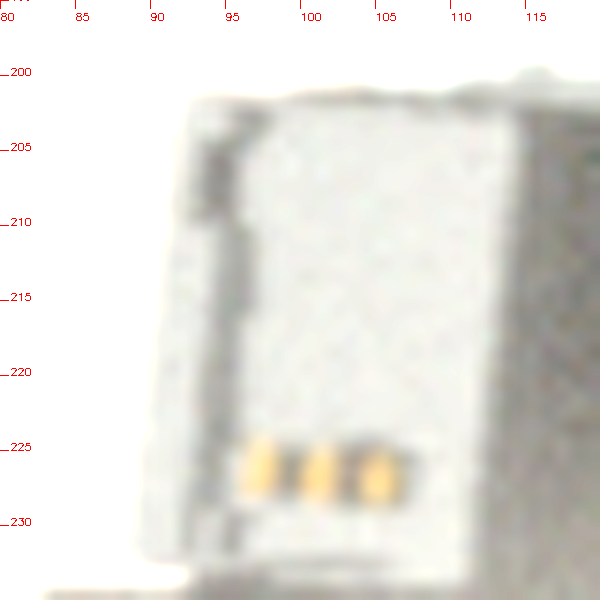

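```bash
python3 - <<'E'
from h import *
u=np.array([-np.cos(np.radians(5.7)),np.sin(np.radians(5.7))]);v=np.array([-u[1],u[0]])
c=np.array([520.,208.])
def rep(k,n,p,z):
    X=ray(n,p,z)[0]*1000; d=X[:2]-c; print(k,np.round(X,1),'along',round(d@u,1),'left',round(d@v,1))
for p in [(366.2,123.7),(368,122.8),(370.2,121.3)]: rep('gold sc','scene',p,.090)
for k,p in [('near outer top front',(358.7,122)),('near outer top mid',(366,130.5)),('near outer top mouth',(374,138)),('far outer front',(371,115)),('far outer mouth',(387.8,129)),('far inner corner?',(385,131.5))]: rep(k,'scene',p,.1015)
for k,p in [('mouth floor near',(376.5,138.5)),('mouth floor far',(384,133.5))]: rep(k,'scene',p,.090)
for k,p in [('mouth floor edge',(105,201.7)),]: rep(k,'top',p,.090)
E
```

```text
gold sc [494.3 203.5  90. ] along 25.1 left 7.0
gold sc [495.2 210.2  90. ] along 24.8 left 0.3
gold sc [495.2 219.6  90. ] along 25.8 left -9.1
near outer top front [482.2 182.4 101.5] along 35.1 left 29.2
near outer top mid [519.9 173.2 101.5] along -3.4 left 34.7
near outer top mouth [555.3 168.6 101.5] along -39.0 left 35.7
far outer front [485.8 230.7 101.5] along 36.3 left -19.2
far outer mouth [557.1 224.5 101.5] along -35.3 left -20.1
far inner corner? [558.5 211.  101.5] along -38.0 left -6.8
mouth floor near [554.9 182.   90. ] along -37.3 left 22.4
mouth floor far [555.7 212.9  90. ] along -35.0 left -8.4
mouth floor edge [550.5 203.7  90. ] along -30.7 left 1.2
```

```bash
cat >> h.py <<'E'
def go(pos,yaw,n=None):
    """deltas in the tool frame, cm / deg"""
    s=arm.observe(); R=s['orientation']; p=s['ee_pos']; d=R.T@(np.array(pos)-p)*100
    y=np.degrees(np.arctan2(R[1,0],R[0,0])); dz=-(yaw-y)
    print('t',round(s['t'],2),'pos',np.round(p*1000,1),'yaw',round(y,2),'tilt',np.round(np.degrees(R[:2,2]),2),'w',round(s['width']*1000,1),'F',np.round(s['ft_force'],1),'T',np.round(s['torque'],2))
    print('shift cm',np.round(d,2),'turn z',round(dz,2),'dist cm',round(np.linalg.norm(d),2))
    if n: print('per row',np.round(d/n,2),round(dz/n,2))
E
python3 - <<'E'
from h import *
go((.5289,-.2798,.16),17.2,11)
print(ray('top',(220,120),.095), ray('top',(315,290),.07))
E
```

```text
t 0.1 pos [ 276.1 -615.2  244.1] yaw 24.17 tilt [-0.04  0.11] w 85.1 F [-0.6  1.   0.1] T [0.01 0.02 0.02]
shift cm [ 36.8  -20.24   8.45] turn z 6.97 dist cm 42.84
per row [ 3.35 -1.84  0.77] 0.63
[[ 0.73270863 -0.05840677  0.095     ]] [[ 0.34389393 -0.26821991  0.07      ]]
```

>>> apply_moves --pt "0 0 0 1.7 -0.9 0 -1" --pt "0 0 0 3.35 -1.85 0.7 -1" --pt "0 0 0 3.35 -1.85 0.8 -1" --pt "0 0 0 3.35 -1.85 0.8 -1" --pt "0 0 0 3.35 -1.85 0.8 -1" --pt "0 0 0 3.35 -1.85 0.8 -1" --pt "0 0 0 3.35 -1.85 0.8 -1" --pt "0 0 0 3.35 -1.85 0.8 -1" --pt "0 0 0 3.35 -1.85 0.8 -1" --pt "0 0 0 3.35 -1.85 0.8 -1" --pt "0 0 0 3.35 -1.85 0.8 -1" --pt "0 0 7 1.7 -0.9 0.8 -1"

```text
t: 1.3
ee_pos: [0.5312, -0.2757, 0.1578]
orientation: [[0.955, 0.295, 0.0], [0.295, -0.955, 0.001], [0.001, -0.001, -1.0]]
ft_force: [-0.1, -0.6, -0.6]
width: 0.0852
```

>>> apply_moves --pt "0 0 0 0 0 0 -1" --pt "0 0 0 0 0 0 -1"

```text
t: 1.5
ee_pos: [0.5297, -0.2784, 0.1579]
orientation: [[0.954, 0.299, -0.001], [0.299, -0.954, 0.0], [-0.001, -0.001, -1.0]]
ft_force: [0.2, 0.3, 0.8]
width: 0.0853
```

```bash
python3 - <<'E'
from h import *
go((.5289,-.2798,.16),17.2)
E
```

```text
t 1.5 pos [ 529.7 -278.4  157.9] yaw 17.37 tilt [-0.06  0.02] w 85.3 F [0.2 0.3 0.8] T [-0.05 -0.01 -0.02]
shift cm [-0.12  0.11 -0.21] turn z 0.17 dist cm 0.26
```

>>> apply_moves --pt "0 0 0 -0.1 0.1 1.5 -1" --pt "0 0 0 0 0 1.5 -1" --pt "0 0 0 0 0 1 -1" --pt "0 0 0 0 0 0 -1" --pt "0 0 0 0 0 0 -1"

```text
t: 2.0
ee_pos: [0.5285, -0.281, 0.1174]
orientation: [[0.956, 0.294, -0.001], [0.294, -0.956, 0.001], [-0.001, -0.001, -1.0]]
ft_force: [0.3, 0.2, -0.1]
width: 0.0853
```

```bash
python3 - <<'E'
from h import *
go((.5289,-.2798,.075),17.2)
for n,x,y in(('scene',205,170),('top',280,150)):
    im=viewer.get_image(n)[:,:,::-1]; cv2.imwrite(f'pics/{n}1.png',im)
    c=cv2.resize(im[y:y+90,x:x+100],None,fx=6,fy=6,interpolation=cv2.INTER_CUBIC)
    c=(255*np.clip(c/150.,0,1)**0.6).astype('uint8')
    for i in range(0,100,10): cv2.putText(c,str(x+i),(i*6,10),0,.3,(0,0,255)); cv2.putText(c,str(y+i),(0,i*6),0,.3,(0,0,255))
    cv2.imwrite(f'pics/{n}1c.png',c)
print(proj('top',arm.observe()['ee_pos']),proj('scene',arm.observe()['ee_pos']))
E
```

```text
t 2.0 pos [ 528.5 -281.   117.4] yaw 17.13 tilt [-0.08  0.05] w 85.3 F [ 0.3  0.2 -0.1] T [0.04 0.01 0.06]
shift cm [ 0.07 -0.1   4.24] turn z -0.07 dist cm 4.24
[[320.60968134 206.61854808]] [[243.46839978 214.33963945]]
```

View pics/scene1c.png

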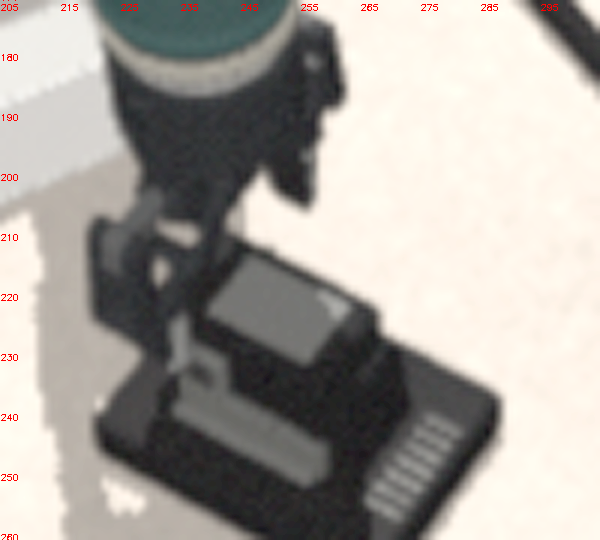

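View pics/top1c.png

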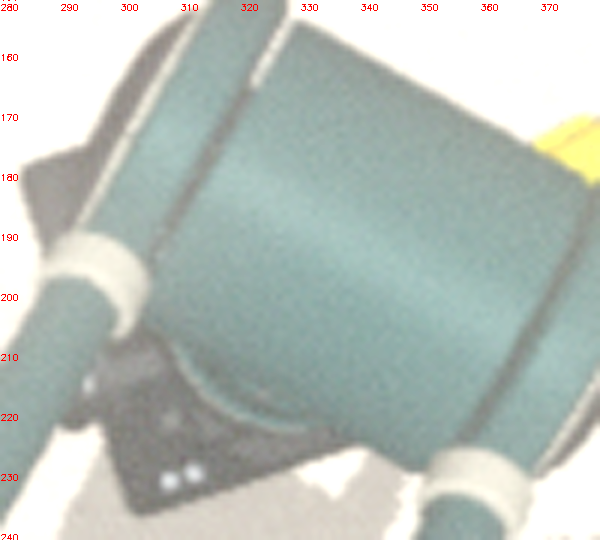

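```bash
python3 - <<'E'
from h import *
u=np.array([np.cos(np.radians(17.2)),np.sin(np.radians(17.2)),0]);v=np.array([-u[1],u[0],0])
p=np.array([.5285,-.281,0])
for z in(.104,.116):
  for a,l in((-11,-42.5),(11,-42.5),(-11,-57),(11,-57),(-11,42.5),(11,42.5),(11,57)):
    print(z,a,l,np.round(proj('scene',p+u*a/1e3+v*l/1e3+[0,0,z]),1))
E
```

```text
0.104 -11 -42.5 [[230.4 227.5]]
0.104 11 -42.5 [[237.6 231.4]]
0.104 -11 -57 [[226.9 231.6]]
0.104 11 -57 [[234.2 235.6]]
0.104 -11 42.5 [[249.6 203.9]]
0.104 11 42.5 [[256.7 207.6]]
0.104 11 57 [[259.9 203.7]]
0.116 -11 -42.5 [[229.9 224.8]]
0.116 11 -42.5 [[237.2 228.7]]
0.116 -11 -57 [[226.5 229. ]]
0.116 11 -57 [[233.8 233. ]]
0.116 -11 42.5 [[249.3 201.1]]
0.116 11 42.5 [[256.5 204.8]]
0.116 11 57 [[259.7 200.9]]
```

```bash
python3 - <<'E'
from h import *
u=np.array([np.cos(np.radians(17.2)),np.sin(np.radians(17.2)),0]);v=np.array([-u[1],u[0],0])
p=np.array([.5289,-.2798,0])
for a in(-13,0,13): print(a,np.round(proj('scene',p+u*a/1e3+v*-31.5/1e3+[0,0,.093]),1),np.round(proj('top',p+u*a/1e3+v*-31.5/1e3+[0,0,.093]),1))
E
```

```text
-13 [[233.1 226.2]] [[334.2 208.8]]
0 [[237.4 228.5]] [[332.4 203.3]]
13 [[241.6 230.8]] [[330.5 197.8]]
```

>>> apply_moves --pt "0 0 0 0.05 -0.1 1.2 -1" --pt "0 0 0 0 0 1.2 -1" --pt "0 0 0 0 0 1 -1" --pt "0 0 0 0 0 0.8 -1" --pt "0 0 0 0 0 0 -1"

```text
t: 2.6
ee_pos: [0.528, -0.2789, 0.074]
orientation: [[0.955, 0.295, -0.003], [0.295, -0.955, 0.002], [-0.003, -0.003, -1.0]]
ft_force: [-0.9, -0.0, -0.3]
width: 0.0852
```

```bash
python3 - <<'E'
from h import *
go((.5289,-.2798,.075),17.2)
E
```

```text
t 2.6 pos [ 528.  -278.9   74. ] yaw 17.17 tilt [-0.19  0.11] w 85.2 F [-0.9 -0.  -0.3] T [ 0.01  0.05 -0.03]
shift cm [ 0.05  0.12 -0.1 ] turn z -0.03 dist cm 0.16
```

>>> apply_moves --pt "0 0 0 0 0 0 -0.5" --pt "0 0 0 0 0 0 -0.4" --pt "0 0 0 0 0 0 -0.4" --squeeze 22

```text
t: 2.9
ee_pos: [0.5298, -0.2799, 0.0769]
orientation: [[0.955, 0.295, 0.001], [0.295, -0.955, -0.0], [0.001, 0.001, -1.0]]
ft_force: [0.3, 0.2, 0.7]
width: 0.0594
```

>>> apply_moves --pt "0 0 0 0 0 0 0" --pt "0 0 0 0 0 0 0.5" --pt "0 0 0 0 0 0 1" --pt "0 0 0 0 0 0 1" --pt "0 0 0 0 0 0 1" --squeeze 22

```text
t: 3.4
ee_pos: [0.5301, -0.28, 0.0776]
orientation: [[0.955, 0.295, 0.001], [0.295, -0.955, -0.001], [0.001, 0.001, -1.0]]
ft_force: [-1.3, 1.5, 5.8]
width: 0.052
```

```bash
python3 - <<'E'
from h import *
go((.5289,-.2798,.075),17.2)
E
```

```text
t 3.4 pos [ 530.1 -280.    77.6] yaw 17.17 tilt [ 0.08 -0.04] w 52.0 F [-1.3  1.5  5.8] T [ 0.25  0.23 -0.  ]
shift cm [-0.11 -0.06  0.26] turn z -0.03 dist cm 0.28
```

>>> apply_moves --pt "0 0 0 0 0 -0.1 1" --pt "0 0 0 0 0 0 1" --squeeze 23

```text
t: 3.6
ee_pos: [0.5296, -0.2798, 0.0776]
orientation: [[0.955, 0.295, 0.001], [0.295, -0.955, -0.0], [0.0, 0.001, -1.0]]
ft_force: [-0.2, 1.2, 2.8]
width: 0.0514
```

>>> apply_moves --pt "0 0 0 -0.1 0 -0.1 1" --pt "0 0 0 -0.2 0 0 1" --pt "0 0 0 -0.2 0 0 1" --squeeze 23

```text
t: 3.9
ee_pos: [0.5241, -0.281, 0.0777]
orientation: [[0.955, 0.295, -0.001], [0.295, -0.955, 0.001], [-0.001, -0.001, -1.0]]
ft_force: [-0.3, -0.1, -3.2]
width: 0.0519
```

```bash
python3 - <<'E'
from h import *
go((.5289,-.2798,.075),17.2)
E
```

```text
t 3.9 pos [ 524.1 -281.    77.7] yaw 17.17 tilt [-0.05  0.03] w 51.9 F [-0.3 -0.1 -3.2] T [-0.02  0.02  0.05]
shift cm [0.5  0.03 0.27] turn z -0.03 dist cm 0.56
```

>>> apply_moves --pt "0 0 0 -0.4 0 0 1" --pt "0 0 0 -0.6 0 0 1" --pt "0 0 0 -0.6 0 0 1" --pt "0 0 0 -0.6 0 0 1" --squeeze 23

```text
t: 4.3
ee_pos: [0.5028, -0.2877, 0.078]
orientation: [[0.955, 0.295, -0.001], [0.295, -0.955, 0.0], [-0.0, -0.0, -1.0]]
ft_force: [-0.6, -0.7, -2.4]
width: 0.0516
```

>>> apply_moves --pt "0 0 0 -0.8 0 0 1" --pt "0 0 0 -0.8 0 0 1" --pt "0 0 0 -0.8 0 0 1" --pt "0 0 0 -0.8 0 0 1" --pt "0 0 0 -0.8 0 0 1" --pt "0 0 0 -0.5 0 0 1" --pt "0 0 0 0 0 0 1" --squeeze 23

```text
t: 5.0
ee_pos: [0.4598, -0.3011, 0.0782]
orientation: [[0.956, 0.294, -0.0], [0.294, -0.956, 0.0], [-0.0, -0.0, -1.0]]
ft_force: [0.4, 0.1, -3.6]
width: 0.0517
```

```bash
python3 - <<'E'
from h import *
go((.5289,-.2798,.075),17.2)
im=viewer.get_image('scene')[:,:,::-1]; cv2.imwrite('pics/s2.png',im)
c=cv2.resize(im[150:270,160:300],None,fx=5,fy=5); cv2.imwrite('pics/s2c.png',(255*np.clip(c/160.,0,1)**0.6).astype('uint8'))
E
```

```text
t 5.0 pos [ 459.8 -301.1   78.2] yaw 17.12 tilt [-0.02  0.01] w 51.7 F [ 0.4  0.1 -3.6] T [0.01 0.1  0.03]
shift cm [ 7.23 -0.    0.32] turn z -0.08 dist cm 7.24
```

View pics/s2c.png

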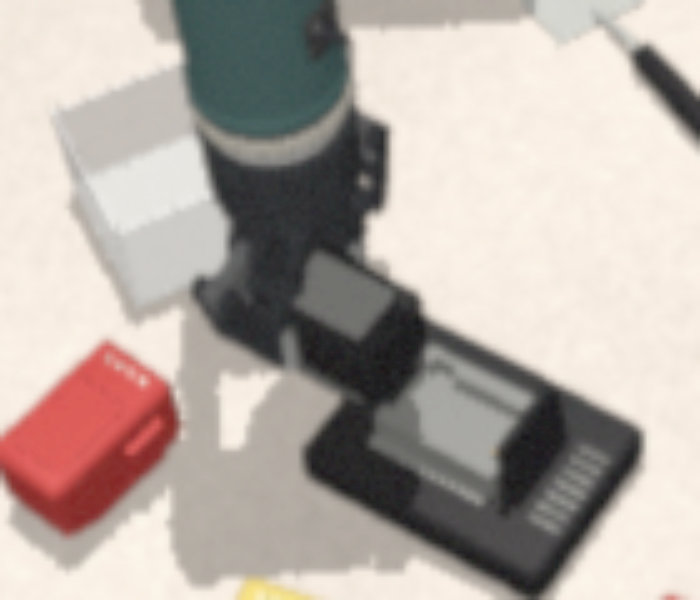

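>>> apply_moves --pt "0 0 0 0 0 -0.5 1" --pt "0 0 0 0 0 -1.5 1" --pt "0 0 0 0 0 -2.5 1" --pt "0 0 0 0 0 -3 1" --pt "0 0 0 0 0 -3 1" --pt "0 0 0 0 0 -2.5 1" --pt "0 0 0 0 0 -1.5 1" --pt "0 0 0 0 0 -0.5 1" --squeeze 24

```text
t: 5.85
ee_pos: [0.462, -0.3017, 0.2315]
orientation: [[0.955, 0.295, 0.004], [0.296, -0.955, -0.003], [0.003, 0.004, -1.0]]
ft_force: [-0.6, 0.8, -3.1]
width: 0.0521
```

```bash
python3 - <<'E'
from h import *
go((.625,.197,.235),174.9,13)
E
```

```text
t 5.85 pos [ 462.  -301.7  231.5] yaw 17.19 tilt [ 0.24 -0.17] w 52.1 F [-0.6  0.8 -3.1] T [0.01 0.02 0.03]
shift cm [ 30.31 -42.82  -0.43] turn z -157.71 dist cm 52.47
per row [ 2.33 -3.29 -0.03] -12.13
```

>>> apply_moves --pt "0 0 0 0.6 -0.8 0 1" --pt "0 0 0 1.5 -2.1 0 1" --pt "0 0 0 2.3 -3.2 0 1" --pt "0 0 0 2.6 -3.7 0 1" --pt "0 0 0 2.6 -3.7 0 1" --pt "0 0 0 2.6 -3.7 0 1" --pt "0 0 0 2.6 -3.7 0 1" --pt "0 0 0 2.6 -3.7 0 1" --pt "0 0 0 2.6 -3.7 0 1" --pt "0 0 0 2.6 -3.7 0 1" --pt "0 0 0 2.6 -3.7 0 1" --pt "0 0 0 2.6 -3.7 0 1" --squeeze 24

```text
t: 7.05
ee_pos: [0.6086, 0.16, 0.2256]
orientation: [[0.955, 0.296, -0.004], [0.296, -0.955, -0.001], [-0.004, -0.001, -1.0]]
ft_force: [1.0, -1.1, -2.7]
width: 0.0516
```

>>> apply_moves --pt "0 0 0 1.7 -2.1 0 1" --pt "0 0 -2 0.9 -1 0 1" --pt "0 0 -5 0 0 0 1" --pt "0 0 -7 0 0 0 1" --pt "0 0 -8 0 0 0 1" --pt "0 0 -8 0 0 0 1" --pt "0 0 -8 0 0 0 1" --pt "0 0 -8 0 0 0 1" --pt "0 0 -8 0 0 0 1" --pt "0 0 -8 0 0 0 1" --pt "0 0 -8 0 0 0 1" --pt "0 0 -8 0 0 0 1"

```text
t: 8.25
ee_pos: [0.6244, 0.1941, 0.2263]
orientation: [[-0.096, 0.995, -0.003], [0.995, 0.096, -0.001], [-0.001, -0.004, -1.0]]
ft_force: [0.5, 0.2, -3.6]
width: 0.0517
```

>>> apply_moves --pt "0 0 -8 0 0 0 1" --pt "0 0 -8 0 0 0 1" --pt "0 0 -8 0 0 0 1" --pt "0 0 -8 0 0 0 1" --pt "0 0 -8 0 0 0 1" --pt "0 0 -8 0 0 0 1" --pt "0 0 -8 0 0 0 1" --pt "0 0 -8 0 0 0 1" --pt "0 0 -8 0 0 0 1" --pt "0 0 -5 0 0 0 1" --pt "0 0 -2.7 0 0 0 1" --pt "0 0 0 0 0 0 1"

```text
t: 9.45
ee_pos: [0.6246, 0.1942, 0.2265]
orientation: [[-0.996, 0.089, -0.003], [0.089, 0.996, -0.001], [0.003, -0.001, -1.0]]
ft_force: [-0.2, -0.1, -3.7]
width: 0.0517
```

```bash
python3 - <<'E'
from h import *
go((.625,.197,.150),174.9)
print(arm.observe()['q'])
E
```

```text
t 9.45 pos [624.6 194.2 226.5] yaw 174.89 tilt [-0.17 -0.06] w 51.7 F [-0.2 -0.1 -3.7] T [-0.01 -0.03 -0.05]
shift cm [-0.04  0.29  7.65] turn z -0.01 dist cm 7.65
[ 2.63424445e-01  2.38470482e-01  1.67041279e+00 -1.57253982e-04
  1.23588523e+00 -1.21809528e+00]
```

>>> apply_moves --pt "0 0 0 0 0.2 1.5 1" --pt "0 0 0 0 0 2.5 1" --pt "0 0 0 0 0 2.5 1" --pt "0 0 0 0 0 2 1" --pt "0 0 0 0 0 1.2 1" --pt "0 0 0 0 0 0.5 1" --pt "0 0 0 0 0 0 1" --pt "0 0 0 0 0 0 1"

```text
t: 10.25
ee_pos: [0.6266, 0.197, 0.1273]
orientation: [[-0.996, 0.09, 0.002], [0.09, 0.996, 0.0], [-0.002, 0.001, -1.0]]
ft_force: [-0.1, 0.4, -3.5]
width: 0.052
```

```bash
python3 - <<'E'
from h import *
go((.6246,.1962,.1232),174.9)
for n,x,y in(('scene',320,80),('top',55,150)):
    im=viewer.get_image(n)[:,:,::-1]; cv2.imwrite(f'pics/{n}3.png',im)
    c=cv2.resize(im[y:y+85,x:x+100],None,fx=7,fy=7,interpolation=cv2.INTER_CUBIC)
    c=(255*np.clip(c/140.,0,1)**0.6).astype('uint8')
    for i in range(0,100,10): cv2.putText(c,str(x+i),(i*7,10),0,.3,(0,0,255)); cv2.putText(c,str(y+i),(0,i*7),0,.3,(0,0,255))
    cv2.imwrite(f'pics/{n}3c.png',c)
E
```

```text
t 10.25 pos [626.6 197.  127.3] yaw 174.86 tilt [0.09 0.03] w 52.0 F [-0.1  0.4 -3.5] T [-0.06 -0.1  -0.02]
shift cm [ 0.19 -0.1   0.41] turn z -0.04 dist cm 0.46
```

View pics/scene3c.png

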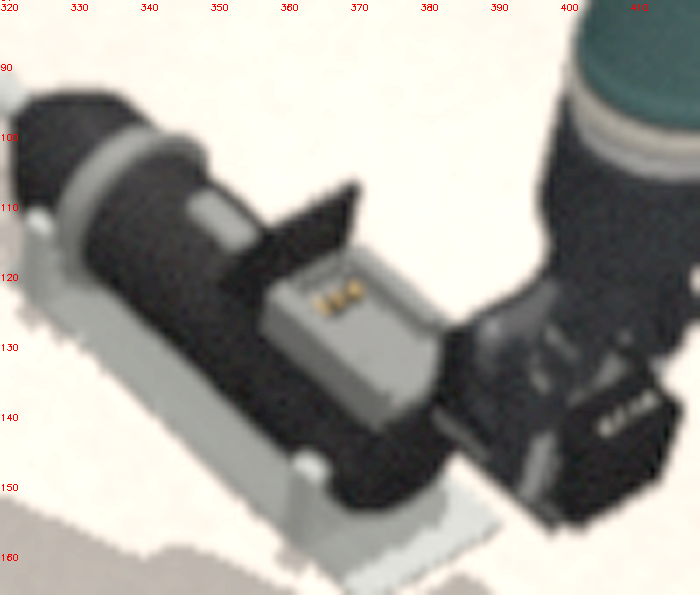

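View pics/top3c.png

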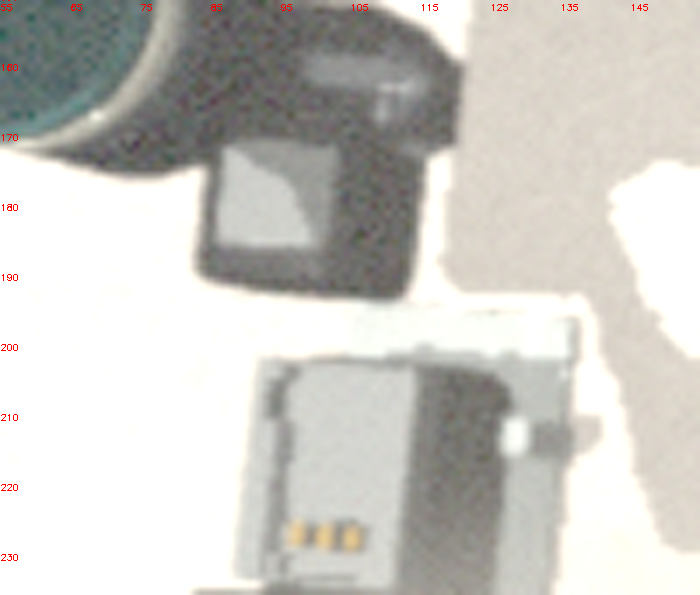

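```bash
python3 - <<'E'
from h import *
T=lambda a:np.array(a)/7.+[55,150]; S=lambda a:np.array(a)/7.+[320,80]
h=np.radians(174.9);u=np.array([np.cos(h),np.sin(h)]);v=np.array([-u[1],u[0]])
c=np.array([521,205.5])
def rep(k,n,p,z):
    X=ray(n,p,z)[0]*1000; d=X[:2]-c; print(k,np.round(X,1),'along',round(d@u,1),'left',round(d@v,1))
X=np.array([626.6,197.]);d=X-c;print('TCP along',d@u,'left',d@v)
rep('lab fl','top',T((217,246)),.1557);rep('lab fr','top',T((324,248)),.1557)
rep('lab rl','top',T((223,145)),.1557);rep('lab rr','top',T((338,147)),.1557)
rep('shell bottom edge front (z top-48)L','top',T((198,275)),.1557);rep('shell front R low','top',T((408,300)),.1077)
rep('side R low rear','top',T((418,160)),.1077)
rep('dots0','scene',S((603,430)),.1557);rep('dots3','scene',S((655,399)),.1557)
rep('rear top corner','scene',S((683,408)),.1557)
rep('gold mid top','top',T((324,537)),.092);rep('gold mid sc','scene',S((339,296)),.092)
rep('lip L outer','top',T((236,575)),.1015);rep('lip L outer m','top',T((258,362)),.1015)
rep('lip R outer','top',T((395,580)),.1015);rep('lip R outer m','top',T((416,365)),.1015)
E
```

```text
TCP along -105.93753803074203 left -0.9208886931046758
lab fl [580.5 216.8 155.7] along -58.3 left -16.6
lab fr [579.4 184.3 155.7] along -60.0 left 15.9
lab rl [611.3 215.6 155.7] along -89.1 left -18.1
lab rr [610.1 180.6 155.7] along -91.0 left 16.9
shell bottom edge front (z top-48)L [571.8 222.4 155.7] along -49.1 left -21.4
shell front R low [568.4 178.  107.7] along -49.6 left 23.1
side R low rear [613.2 175.5 107.7] along -94.5 left 21.6
dots0 [650.4 178.6 155.7] along -131.3 left 15.3
dots3 [652.8 205.9 155.7] along -131.2 left -12.1
rear top corner [662.9 210.2 155.7] along -140.9 left -17.3
gold mid top [494.  210.3  92. ] along 27.3 left -2.4
gold mid sc [495.8 211.   92. ] along 25.6 left -3.2
lip L outer [482.1 234.  101.5] along 41.3 left -25.0
lip L outer m [549.9 228.4 101.5] along -26.8 left -25.3
lip R outer [479.7 183.3 101.5] along 39.2 left 25.8
lip R outer m [548.1 177.7 101.5] along -29.5 left 25.3
```

>>> apply_moves --pt "0 0 0 0 0 0.2 1" --pt "0 0 0 0 0 0.15 1" --pt "0 0 0 0.5 0 0 1" --pt "0 0 0 0.8 0 0 1" --pt "0 0 0 0.7 0 0 1" --pt "0 0 0 0.4 0 0 1" --pt "0 0 0 0 0 0 1" --pt "0 0 0 0 0 0 1"

```text
t: 11.15
ee_pos: [0.6019, 0.1991, 0.123]
orientation: [[-0.996, 0.089, 0.0], [0.089, 0.996, 0.0], [-0.0, 0.0, -1.0]]
ft_force: [0.5, -0.1, -2.6]
width: 0.0517
```

```bash
python3 - <<'E'
from h import *
go((.5549,.2025,.1236),174.9)
for n,x,y in(('scene',320,80),):
    im=viewer.get_image(n)[:,:,::-1]; cv2.imwrite(f'pics/{n}4.png',im)
    c=cv2.resize(im[y:y+85,x:x+100],None,fx=7,fy=7,interpolation=cv2.INTER_CUBIC)
    c=(255*np.clip(c/140.,0,1)**0.6).astype('uint8')
    cv2.imwrite(f'pics/{n}4c.png',c)
go((.5549,.2025,.1236),174.9)
E
```

```text
t 11.15 pos [601.9 199.1 123. ] yaw 174.88 tilt [0.03 0.  ] w 51.7 F [ 0.5 -0.1 -2.6] T [-0.02 -0.07 -0.03]
shift cm [ 4.71 -0.08 -0.06] turn z -0.02 dist cm 4.71
t 11.2 pos [602.1 199.1 123. ] yaw 174.87 tilt [0.03 0.01] w 51.8 F [-0.2 -0.9 -3.3] T [ 0.05 -0.04 -0.02]
shift cm [ 4.73 -0.08 -0.06] turn z -0.03 dist cm 4.73
```

View pics/scene4c.png

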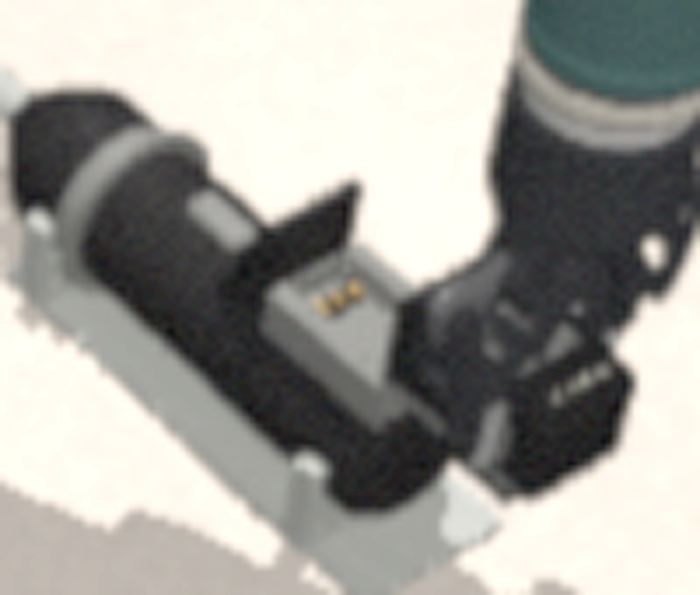

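>>> apply_moves --pt "0 0 0 0.3 0 -0.05 1" --pt "0 0 0 0.3 0 0 1" --pt "0 0 0 0.3 0 0 1"

```text
t: 11.5
ee_pos: [0.5927, 0.1998, 0.1232]
orientation: [[-0.996, 0.09, -0.0], [0.09, 0.996, 0.0], [0.0, 0.0, -1.0]]
ft_force: [0.9, 0.5, -3.4]
width: 0.0517
```

>>> apply_moves --pt "0 0 0 0.3 0 0 1" --pt "0 0 0 0.3 0 0 1"

```text
t: 11.7
ee_pos: [0.5867, 0.2004, 0.1233]
orientation: [[-0.996, 0.089, -0.0], [0.089, 0.996, 0.0], [0.0, 0.0, -1.0]]
ft_force: [-0.2, -0.2, -3.7]
width: 0.0516
```

>>> apply_moves --pt "0 0 0 0.3 0 0 1" --pt "0 0 0 0.3 0 0 1"

```text
t: 11.9
ee_pos: [0.5807, 0.2009, 0.1233]
orientation: [[-0.996, 0.089, 0.0], [0.089, 0.996, -0.0], [-0.0, -0.0, -1.0]]
ft_force: [-0.9, -0.3, -3.0]
width: 0.0518
```

>>> apply_moves --pt "0 0 0 0.3 0 0 1" --pt "0 0 0 0.3 0 0 1"

```text
t: 12.1
ee_pos: [0.5748, 0.2014, 0.1233]
orientation: [[-0.996, 0.089, 0.0], [0.089, 0.996, 0.0], [-0.0, 0.0, -1.0]]
ft_force: [-0.0, -0.4, -3.0]
width: 0.0519
```

>>> apply_moves --pt "0 0 0 0.3 0 0 1" --pt "0 0 0 0.3 0 0 1"

```text
t: 12.3
ee_pos: [0.5688, 0.202, 0.1233]
orientation: [[-0.996, 0.089, 0.0], [0.089, 0.996, 0.0], [-0.0, 0.0, -1.0]]
ft_force: [-0.6, -0.6, -3.4]
width: 0.0517
```

>>> apply_moves --pt "0 0 0 0.3 0 0 1" --pt "0 0 0 0.3 0 0 1" --pt "0 0 0 0.2 0 0 1" --pt "0 0 0 0 0 0 1"

```text
t: 12.7
ee_pos: [0.5607, 0.2027, 0.1232]
orientation: [[-0.996, 0.089, -0.0], [0.089, 0.996, -0.0], [0.0, -0.0, -1.0]]
ft_force: [-0.8, 0.7, -3.0]
width: 0.0518
```

```bash
python3 - <<'E'
from h import *
for n,x,y in(('scene',320,80),('top',55,150)):
    im=viewer.get_image(n)[:,:,::-1]; cv2.imwrite(f'pics/{n}5.png',im)
    c=cv2.resize(im[y:y+85,x:x+100],None,fx=7,fy=7,interpolation=cv2.INTER_CUBIC)
    c=(255*np.clip(c/140.,0,1)**0.5).astype('uint8')
    cv2.imwrite(f'pics/{n}5c.png',c)
go((.5549,.2025,.1236),174.9)
E
```

```text
t 12.8 pos [561.1 202.7 123.4] yaw 174.87 tilt [0.01 0.  ] w 51.5 F [ 0.8  0.8 -3.6] T [-0.02 -0.03 -0.03]
shift cm [ 0.62 -0.07 -0.02] turn z -0.03 dist cm 0.62
```

View pics/scene5c.png

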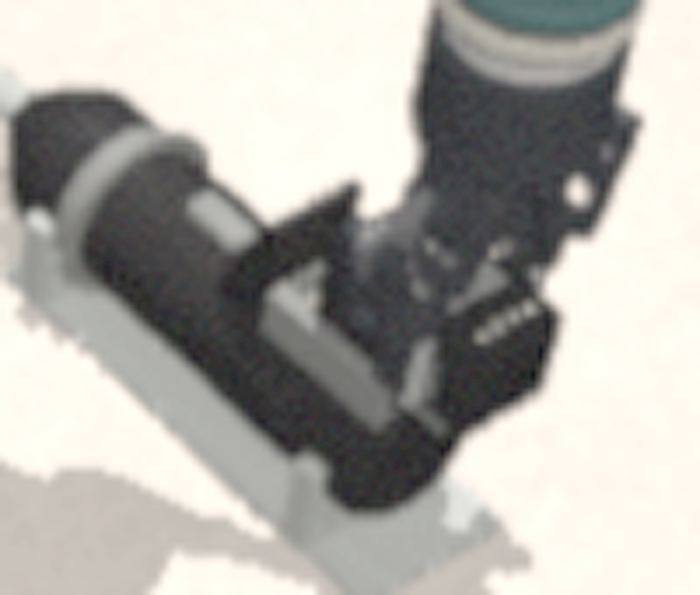

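View pics/top5c.png

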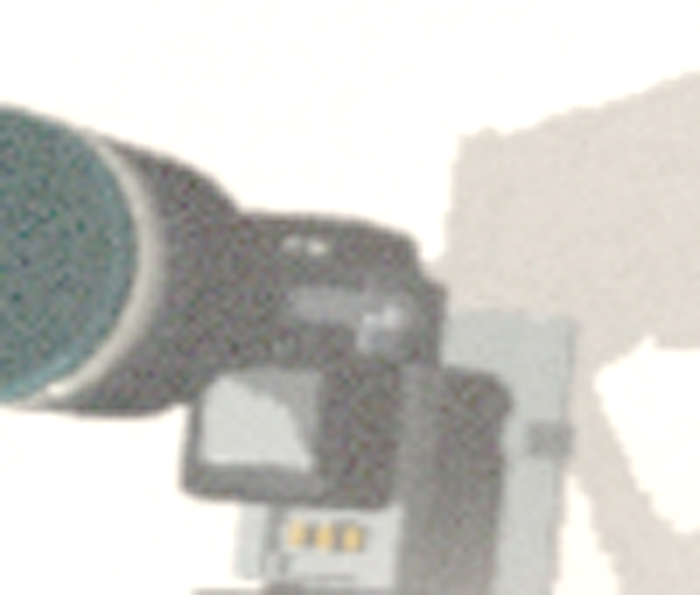

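```bash
python3 - <<'E'
from h import *
T=lambda a:np.array(a)/7.+[55,150]; S=lambda a:np.array(a)/7.+[320,80]
h=np.radians(174.9);u=np.array([np.cos(h),np.sin(h)]);v=np.array([-u[1],u[0]])
c=np.array([521,205.5])
def rep(k,n,p,z):
    X=ray(n,p,z)[0]*1000; d=X[:2]-c; print(k,np.round(X,1),'along',round(d@u,1),'left',round(d@v,1))
rep('lab fl','top',T((198,462)),.1515);rep('lab fr','top',T((314,468)),.1515)
rep('shell front top L','top',T((188,490)),.1515);rep('shell front low','top',T((380,507)),.1035)
rep('dots','scene',S((483,338)),.1515);rep('dots','scene',S((533,308)),.1515)
rep('stop low','top',T((330,590)),.095);rep('stop top','top',T((230,590)),.150)
rep('pad rear bottom sc','scene',S((405,405)),.116);rep('mouth near outer bottom','scene',S((385,428)),.08);rep('mouth near top','scene',S((395,400)),.1015)
E
```

```text
lab fl [515.5 223.2 151.5] along 7.1 left -17.2
lab fr [513.1 188.  151.5] along 6.3 left 18.1
shell front top L [507.  226.1 151.5] along 15.7 left -19.2
shell front low [502.9 187.6 103.5] along 16.5 left 19.4
dots [585.2 184.9 151.5] along -65.8 left 14.8
dots [587.1 212.  151.5] along -65.3 left -12.3
stop low [476.9 206.8  95. ] along 44.0 left 2.7
stop top [476.7 213.4 150. ] along 44.8 left -4.0
pad rear bottom sc [570.1 165.  116. ] along -52.5 left 35.9
mouth near outer bottom [553.7 179.3  80. ] along -34.9 left 23.2
mouth near top [557.5 176.2 101.5] along -39.0 left 26.0
```

>>> apply_moves --pt "0 0 0 0.3 0 0 1" --pt "0 0 0 0.3 0 0 1" --pt "0 0 0 0 0 0 1"

```text
t: 13.1
ee_pos: [0.5546, 0.2032, 0.1231]
orientation: [[-0.996, 0.089, -0.001], [0.089, 0.996, -0.0], [0.001, -0.0, -1.0]]
ft_force: [0.1, 0.1, -3.1]
width: 0.0517
```

>>> apply_moves --pt "0 0 0 0 0 0.05 1" --pt "0 0 0 0 0 0 -0.3" --pt "0 0 0 0 0 0 -0.6" --pt "0 0 0 0 0 0 -0.8" --pt "0 0 0 0 0 0 -0.8"

```text
t: 13.6
ee_pos: [0.5558, 0.2033, 0.1235]
orientation: [[-0.996, 0.09, 0.001], [0.09, 0.996, 0.0], [-0.001, 0.001, -1.0]]
ft_force: [0.4, 0.5, -0.1]
width: 0.0767
```

```bash
python3 - <<'E'
from h import *
for n,x,y in(('scene',320,80),):
    im=viewer.get_image(n)[:,:,::-1]; cv2.imwrite(f'pics/{n}6.png',im)
    c=cv2.resize(im[y:y+85,x:x+100],None,fx=7,fy=7,interpolation=cv2.INTER_CUBIC)
    c=(255*np.clip(c/140.,0,1)**0.5).astype('uint8')
    cv2.imwrite(f'pics/{n}6c.png',c)
go((.5549,.2025,.1236),174.9)
E
```

```text
t 13.65 pos [555.7 203.3 123.4] yaw 174.86 tilt [0.07 0.02] w 76.9 F [ 0.7 -0.3  0.1] T [-0.01  0.05  0.01]
shift cm [ 0.07 -0.09 -0.02] turn z -0.04 dist cm 0.11
```

View pics/scene6c.png

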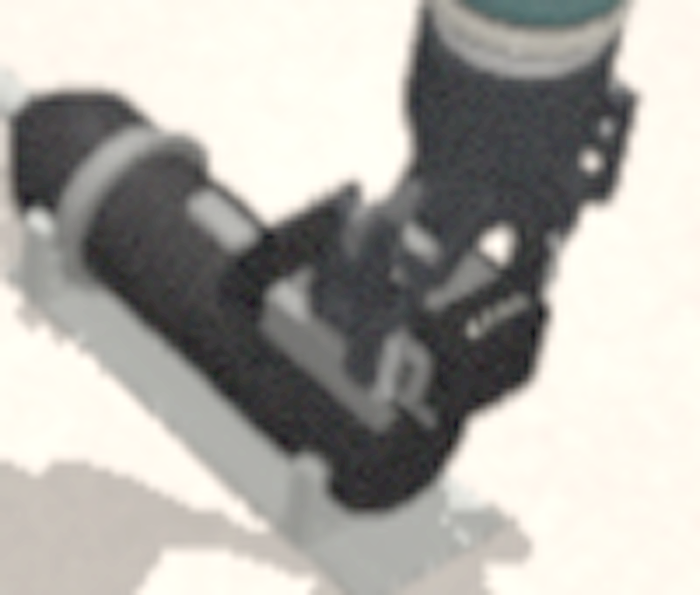

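>>> apply_moves --pt "0 0 0 0 0 -0.5 -0.9" --pt "0 0 0 0 0 -1 -0.9" --pt "0 0 0 0 0 -2 -0.9" --pt "0 0 0 0 0 -3 -0.9" --pt "0 0 0 0 0 -3 -0.9" --pt "0 0 0 0 0 -2 -0.9" --pt "0 0 0 0 0 -0.5 -0.5" --pt "0 0 0 -2 0 0 1" --pt "0 0 0 -3 0 0 1" --pt "0 0 0 -2 0 0 1" --pt "0 5 0 0 0 0 1" --pt "0 5 0 0 0 0 1" --squeeze 20

```text
t: 14.85
ee_pos: [0.6245, 0.1969, 0.2426]
orientation: [[-0.98, 0.089, -0.177], [0.088, 0.996, 0.016], [0.177, 0.0, -0.984]]
ft_force: [-0.0, -0.5, 0.1]
width: -0.0001
```

>>> apply_moves --pt "0 0 0 0 0 0 1" --pt "0 0 0 0 0 0 1" --pt "0 0 0 0 0 0 1"

```text
t: 15.15
ee_pos: [0.6242, 0.197, 0.2425]
orientation: [[-0.981, 0.089, -0.173], [0.088, 0.996, 0.015], [0.173, -0.0, -0.985]]
ft_force: [0.5, -0.2, -0.1]
width: 0.0
```

```bash
python3 - <<'E'
from h import *
go((.620,.1967,.129),174.9)
for n,x,y in(('scene',320,80),('top',55,150)):
    im=viewer.get_image(n)[:,:,::-1]; cv2.imwrite(f'pics/{n}7.png',im)
    c=cv2.resize(im[y:y+85,x:x+100],None,fx=7,fy=7,interpolation=cv2.INTER_CUBIC)
    c=(255*np.clip(c/140.,0,1)**0.5).astype('uint8')
    cv2.imwrite(f'pics/{n}7c.png',c)
print(arm.observe()['orientation'])
E
```

```text
t 15.15 pos [624.2 197.  242.5] yaw 174.88 tilt [-9.89  0.87] w 0.0 F [ 0.5 -0.2 -0.1] T [ 0.02 -0.1   0.04]
shift cm [-1.56 -0.06 11.25] turn z -0.02 dist cm 11.36
[[-9.81074657e-01  8.89396894e-02 -1.71994912e-01]
 [ 8.75869226e-02  9.96037009e-01  1.54534352e-02]
 [ 1.72687721e-01  9.64686084e-05 -9.84976620e-01]]
```

View pics/scene7c.png

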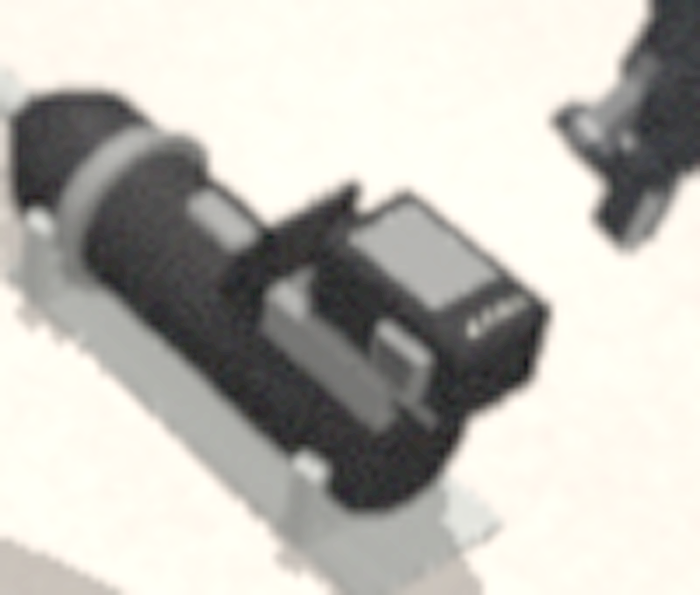

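View pics/top7c.png

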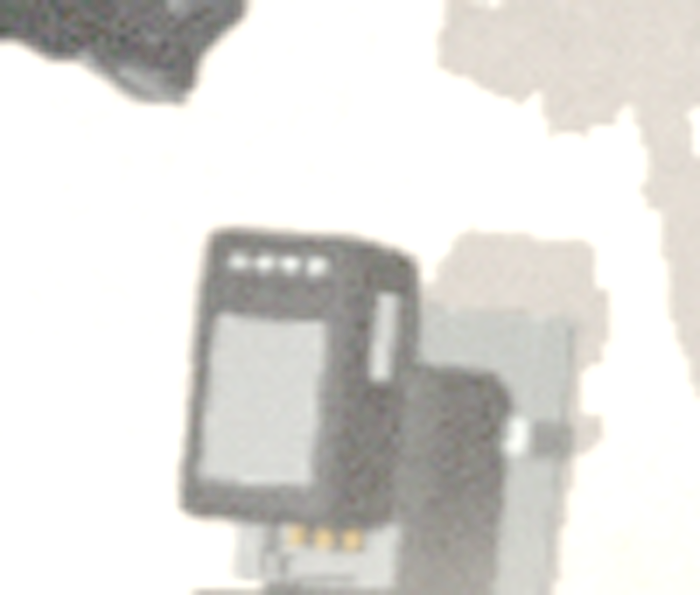

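```bash
cat >> h.py <<'E'
_h=np.radians(174.9);U=np.array([np.cos(_h),np.sin(_h)]);V=np.array([-U[1],U[0]]);C0=np.array([521,205.5])
def rep(k,n,p,z):
    X=ray(n,p,z)[0]*1000; d=X[:2]-C0; print(k,np.round(X,1),'along',round(d@U,1),'left',round(d@V,1))
E
python3 - <<'E'
from h import *
T=lambda a:np.array(a)/7.+[55,150]; S=lambda a:np.array(a)/7.+[320,80]
for k,p in [('fl',(200,486)),('fr',(315,486)),('rl',(215,314)),('rr',(328,318)),('dots',(240,261)),('dots',(318,266)),('rear edge',(215,230)),('rear edge',(330,235))]: rep(k,'top',T(p),.151)
rep('pad r','top',T((385,293)),.138);rep('pad f','top',T((380,382)),.138)
go((.62,.1967,.129),174.9)
d=np.array([624.2,197.])-C0; print('TCP',d@U,d@V)
E
```

```text
fl [508.2 222.7 151. ] along 14.3 left -16.0
fr [507.7 187.8 151. ] along 11.7 left 18.8
rl [560.4 219.2 151. ] along -38.0 left -17.2
rr [558.6 184.8 151. ] along -39.3 left 17.3
dots [576.4 211.9 151. ] along -54.6 left -11.3
dots [574.5 188.1 151. ] along -54.8 left 12.6
rear edge [586.  219.7 151. ] along -63.5 left -20.0
rear edge [583.9 184.6 151. ] along -64.5 left 15.2
pad r [567.4 172.9 138. ] along -49.1 left 28.3
pad f [539.9 174.  138. ] along -21.6 left 29.7
t 15.25 pos [624.1 197.1 243.1] yaw 174.9 tilt [-9.85  0.89] w 0.0 F [-0.5 -0.2  0.4] T [ 0.03 -0.13  0.  ]
shift cm [-1.57 -0.08 11.31] turn z -0.0 dist cm 11.42
TCP -103.5470394737562 -0.7075423806252188
```

>>> apply_moves --pt "0 0 0 -0.1 -0.1 0.8 1" --pt "0 0 0 -0.3 0 2 1" --pt "0 0 0 -0.4 0 2.8 1" --pt "0 0 0 -0.4 0 2.8 1" --pt "0 0 0 -0.3 0 2 1" --pt "0 0 0 -0.1 0 0.9 1" --pt "0 0 0 0 0 0 1" --pt "0 0 0 0 0 0 1"

```text
t: 16.05
ee_pos: [0.6213, 0.1965, 0.1297]
orientation: [[-0.981, 0.089, -0.172], [0.088, 0.996, 0.016], [0.172, 0.0, -0.985]]
ft_force: [0.0, -0.2, 1.0]
width: -0.0001
```

```bash
python3 - <<'E'
from h import *
go((.598,.1978,.129),174.9)
im=viewer.get_image('scene')[:,:,::-1]; x,y=320,80
c=cv2.resize(im[y:y+85,x:x+100],None,fx=7,fy=7,interpolation=cv2.INTER_CUBIC)
c=(255*np.clip(c/140.,0,1)**0.5).astype('uint8')
cv2.imwrite('pics/s8c.png',c)
E
```

```text
t 16.05 pos [621.3 196.5 129.7] yaw 174.88 tilt [-9.83  0.91] w -0.1 F [ 0.  -0.2  1. ] T [ 0.   -0.06  0.01]
shift cm [ 2.29 -0.07  0.47] turn z -0.02 dist cm 2.34
```

View pics/s8c.png

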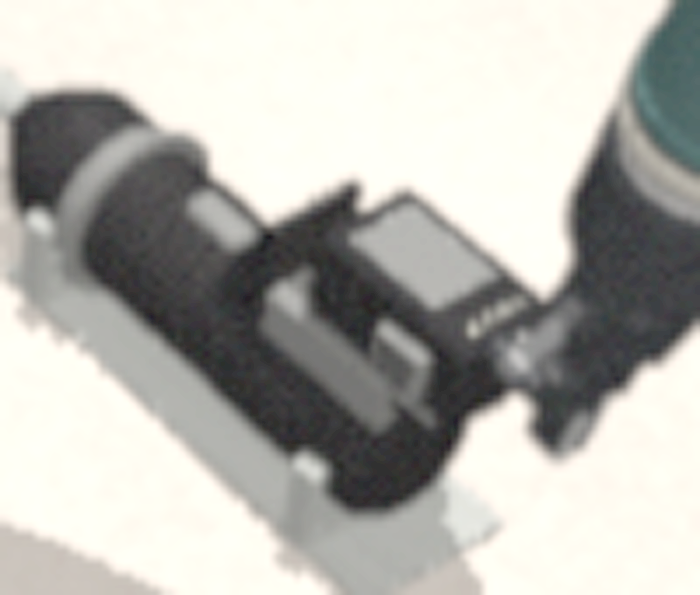

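>>> apply_moves --pt "0 0 0 0.3 0 0.05 1" --pt "0 0 0 0.4 0 0.07 1" --pt "0 0 0 0.4 0 0.07 1" --pt "0 0 0 0.3 0 0.05 1"

```text
t: 16.5
ee_pos: [0.6064, 0.1976, 0.1292]
orientation: [[-0.981, 0.089, -0.173], [0.088, 0.996, 0.016], [0.173, 0.0, -0.985]]
ft_force: [-0.5, 0.3, 0.2]
width: 0.0002
```

>>> apply_moves --pt "0 0 0 0.2 0 0.03 1" --pt "0 0 0 0.2 0 0.04 1" --pt "0 0 0 0.2 0 0.03 1"

```text
t: 16.8
ee_pos: [0.6005, 0.1981, 0.1288]
orientation: [[-0.981, 0.089, -0.173], [0.088, 0.996, 0.015], [0.174, -0.0, -0.985]]
ft_force: [0.4, -0.4, -0.0]
width: 0.0002
```

>>> apply_moves --pt "0 0 0 0.2 0 0.03 1" --pt "0 0 0 0.2 0 0.04 1"

```text
t: 17.0
ee_pos: [0.5967, 0.1984, 0.1288]
orientation: [[-0.981, 0.09, -0.173], [0.088, 0.996, 0.016], [0.173, 0.0, -0.985]]
ft_force: [1.7, 0.2, -0.1]
width: 0.0
```

>>> apply_moves --pt "0 0 0 0.2 0 0.03 1" --pt "0 0 0 0.2 0 0.04 1"

```text
t: 17.2
ee_pos: [0.5926, 0.1988, 0.1289]
orientation: [[-0.981, 0.089, -0.173], [0.088, 0.996, 0.016], [0.173, 0.0, -0.985]]
ft_force: [1.7, 0.3, -0.2]
width: 0.0002
```

>>> apply_moves --pt "0 0 0 0.15 0 0.03 1" --pt "0 0 0 0.15 0 0.03 1"

```text
t: 17.4
ee_pos: [0.5906, 0.1991, 0.1293]
orientation: [[-0.981, 0.089, -0.17], [0.088, 0.996, 0.016], [0.171, 0.0, -0.985]]
ft_force: [3.4, -0.1, -0.7]
width: 0.0001
```

>>> apply_moves --pt "0 0 0 0.15 0 0.03 1" --pt "0 0 0 0.15 0 0.03 1"

```text
t: 17.6
ee_pos: [0.5874, 0.1993, 0.1293]
orientation: [[-0.981, 0.09, -0.171], [0.088, 0.996, 0.016], [0.172, 0.0, -0.985]]
ft_force: [3.9, 0.1, 1.3]
width: 0.0
```

>>> apply_moves --pt "0 0 0 0.15 0 0.03 1" --pt "0 0 0 0.15 0 0.03 1"

```text
t: 17.8
ee_pos: [0.5837, 0.1997, 0.1289]
orientation: [[-0.981, 0.089, -0.172], [0.088, 0.996, 0.016], [0.173, 0.0, -0.985]]
ft_force: [4.1, -0.7, 0.9]
width: 0.0003
```

>>> apply_moves --pt "0 0 0 0.15 0 0.03 1" --pt "0 0 0 0.15 0 0.03 1"

```text
t: 18.0
ee_pos: [0.5804, 0.2, 0.1288]
orientation: [[-0.981, 0.089, -0.173], [0.088, 0.996, 0.016], [0.173, 0.0, -0.985]]
ft_force: [3.9, -1.1, 1.5]
width: 0.0003
```

>>> apply_moves --pt "0 0 0 0.15 0 0.03 1" --pt "0 0 0 0.15 0 0.03 1"

```text
t: 18.2
ee_pos: [0.5777, 0.2002, 0.1287]
orientation: [[-0.981, 0.089, -0.172], [0.088, 0.996, 0.016], [0.173, 0.0, -0.985]]
ft_force: [5.6, -0.5, 1.8]
width: -0.0
```

>>> apply_moves --pt "0 0 0 0.1 0 0.02 1" --pt "0 0 0 0.1 0 0.02 1"

```text
t: 18.4
ee_pos: [0.5763, 0.2004, 0.1289]
orientation: [[-0.981, 0.089, -0.17], [0.088, 0.996, 0.016], [0.171, 0.0, -0.985]]
ft_force: [6.8, -1.3, 1.4]
width: 0.0002
```

>>> apply_moves --pt "0 0 0 0.1 0 0.02 1" --pt "0 0 0 0.1 0 0.02 1"

```text
t: 18.6
ee_pos: [0.5749, 0.2006, 0.1291]
orientation: [[-0.982, 0.09, -0.169], [0.088, 0.996, 0.016], [0.17, 0.001, -0.985]]
ft_force: [8.7, -0.8, 2.4]
width: 0.0002
```

>>> apply_moves --pt "0 0 0 0.1 0 0.02 1" --pt "0 0 0 0.1 0 0.02 1"

```text
t: 18.8
ee_pos: [0.5732, 0.2008, 0.1291]
orientation: [[-0.982, 0.09, -0.168], [0.088, 0.996, 0.016], [0.169, 0.001, -0.986]]
ft_force: [7.4, -0.5, 1.9]
width: -0.0002
```

>>> apply_moves --pt "0 0 0 0.1 0 0.02 1" --pt "0 0 0 0.1 0 0.02 1"

```text
t: 19.0
ee_pos: [0.5714, 0.2009, 0.1292]
orientation: [[-0.982, 0.09, -0.168], [0.088, 0.996, 0.016], [0.169, 0.001, -0.986]]
ft_force: [8.0, -0.7, 2.1]
width: -0.0
```

>>> apply_moves --pt "0 0 0 0.1 0 0.02 1" --pt "0 0 0 0.1 0 0.02 1"

```text
t: 19.2
ee_pos: [0.5693, 0.2011, 0.1292]
orientation: [[-0.982, 0.09, -0.168], [0.088, 0.996, 0.016], [0.169, 0.001, -0.986]]
ft_force: [7.6, -0.7, 2.8]
width: -0.0002
```

>>> apply_moves --pt "0 0 0 0.1 0 0.02 1" --pt "0 0 0 0.1 0 0.02 1"

```text
t: 19.4
ee_pos: [0.5687, 0.2014, 0.1294]
orientation: [[-0.982, 0.09, -0.165], [0.088, 0.996, 0.016], [0.165, 0.002, -0.986]]
ft_force: [12.6, -0.7, 0.5]
width: 0.0
```

>>> apply_moves --pt "0 0 0 0.1 0 0.02 1" --pt "0 0 0 0.1 0 0.02 1"

```text
t: 19.6
ee_pos: [0.5686, 0.2015, 0.1298]
orientation: [[-0.983, 0.09, -0.16], [0.088, 0.996, 0.016], [0.161, 0.002, -0.987]]
ft_force: [16.8, -1.8, 0.3]
width: -0.0
```

>>> apply_moves --pt "0 0 0 0.1 0 0.02 1" --pt "0 0 0 0.1 0 0.02 1"

```text
t: 19.8
ee_pos: [0.5686, 0.2016, 0.1303]
orientation: [[-0.984, 0.09, -0.156], [0.088, 0.996, 0.017], [0.157, 0.003, -0.988]]
ft_force: [20.5, -2.7, -0.8]
width: 0.0001
```

>>> apply_moves --pt "0 0 0 0.1 0 0.02 1" --pt "0 0 0 0.1 0 0.02 1"

```text
t: 20.0
ee_pos: [0.5685, 0.2016, 0.1309]
orientation: [[-0.984, 0.09, -0.152], [0.088, 0.996, 0.017], [0.153, 0.003, -0.988]]
ft_force: [23.6, -3.7, -1.3]
width: 0.0001
```

>>> apply_moves --pt "0 0 0 -0.2 0 -0.03 1" --pt "0 0 0 -0.2 0 -0.04 1" --pt "0 0 0 -0.1 0 -0.02 1"

```text
t: 20.3
ee_pos: [0.5688, 0.2014, 0.1298]
orientation: [[-0.983, 0.09, -0.163], [0.088, 0.996, 0.017], [0.164, 0.002, -0.987]]
ft_force: [11.4, -0.8, 1.8]
width: -0.0003
```

```bash
python3 - <<'E'
from h import *
go((.598,.1978,.129),174.9)
for n,x,y in(('scene',310,80),('top',55,150)):
    im=viewer.get_image(n)[:,:,::-1]; cv2.imwrite(f'pics/{n}9.png',im)
    c=cv2.resize(im[y:y+85,x:x+100],None,fx=7,fy=7,interpolation=cv2.INTER_CUBIC)
    c=(255*np.clip(c/140.,0,1)**0.5).astype('uint8')
    cv2.imwrite(f'pics/{n}9c.png',c)
E
```

```text
t 20.3 pos [568.8 201.4 129.8] yaw 174.86 tilt [-9.33  0.95] w -0.3 F [11.4 -0.8  1.8] T [-0.14 -1.95 -0.03]
shift cm [-2.91 -0.1  -0.4 ] turn z -0.04 dist cm 2.94
```

View pics/scene9c.png

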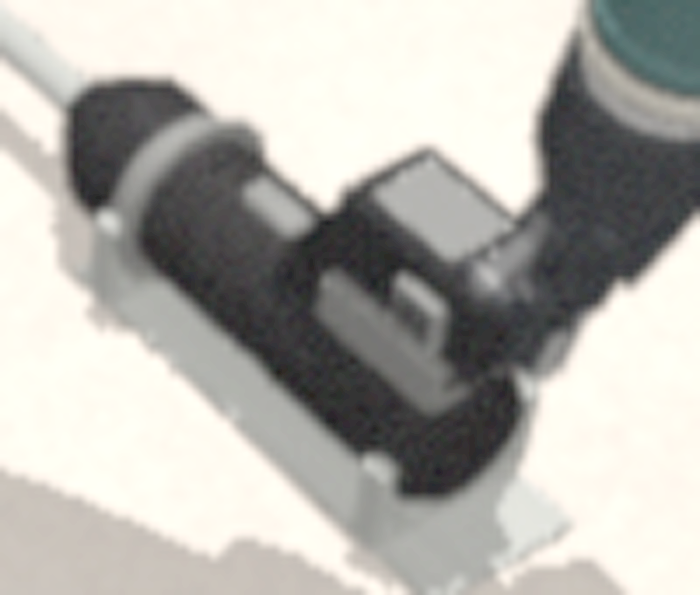

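View pics/top9c.png

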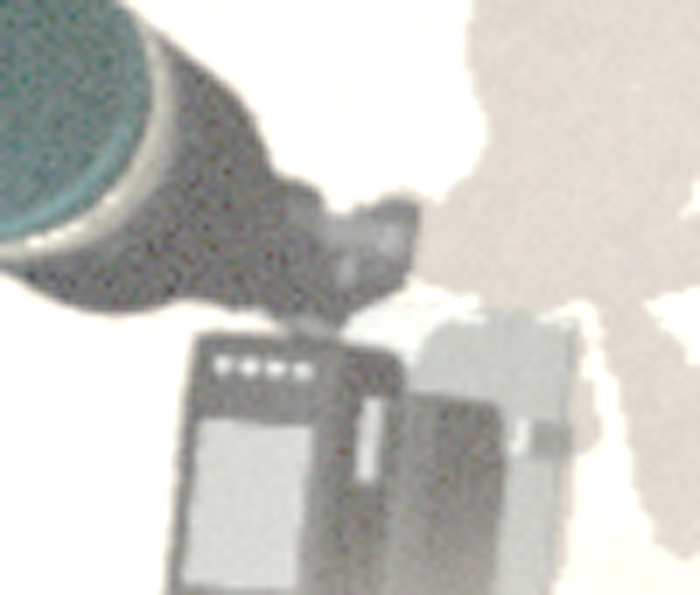

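>>> apply_moves --pt "0 0 0 -0.2 0 -0.03 1" --pt "0 0 0 -0.2 0 -0.04 1"

```text
t: 20.6
ee_pos: [0.5695, 0.2011, 0.1288]
orientation: [[-0.981, 0.09, -0.17], [0.088, 0.996, 0.016], [0.171, 0.001, -0.985]]
ft_force: [4.7, 0.3, 1.7]
width: -0.0001
```

>>> apply_moves --pt "0 0 0 -0.2 0 -0.03 1" --pt "0 0 0 -0.2 0 -0.04 1"

```text
t: 20.8
ee_pos: [0.5708, 0.2005, 0.1275]
orientation: [[-0.98, 0.089, -0.176], [0.088, 0.996, 0.015], [0.177, -0.001, -0.984]]
ft_force: [-0.6, -0.3, -0.1]
width: -0.0004
```

>>> apply_moves --pt "0 0 0 -1 0 -0.18 1" --pt "0 0 0 -2 0 -0.35 1" --pt "0 0 0 -3 0 -0.5 1" --pt "0 0 0 -2 0 -1.5 1" --pt "0 0 0 -1 0 -3 1" --pt "0 0 0 0 0 -4 1" --pt "0 0 0 0 0 -4 1" --pt "0 0 0 0 0 -2 1" --pt "0 0 0 0 0 0 1"

```text
t: 21.7
ee_pos: [0.6894, 0.1906, 0.2695]
orientation: [[-0.982, 0.09, -0.167], [0.088, 0.996, 0.017], [0.168, 0.002, -0.986]]
ft_force: [0.8, -0.0, -0.1]
width: 0.0002
```

```bash
python3 - <<'E'
from h import *
go((.598,.1978,.129),174.9)
for n,x,y in(('scene',320,80),('top',55,165)):
    im=viewer.get_image(n)[:,:,::-1]; cv2.imwrite(f'pics/{n}10.png',im)
    c=cv2.resize(im[y:y+85,x:x+85],None,fx=7,fy=7,interpolation=cv2.INTER_CUBIC)
    c=(255*np.clip(c/140.,0,1)**0.5).astype('uint8')
    cv2.imwrite(f'pics/{n}10c.png',c)
E
```

```text
t 21.7 pos [689.4 190.6 269.5] yaw 174.88 tilt [-9.59  0.97] w 0.2 F [ 0.8 -0.  -0.1] T [ 0.02 -0.06 -0.04]
shift cm [ 6.67 -0.13 15.39] turn z -0.02 dist cm 16.77
```

View pics/scene10c.png

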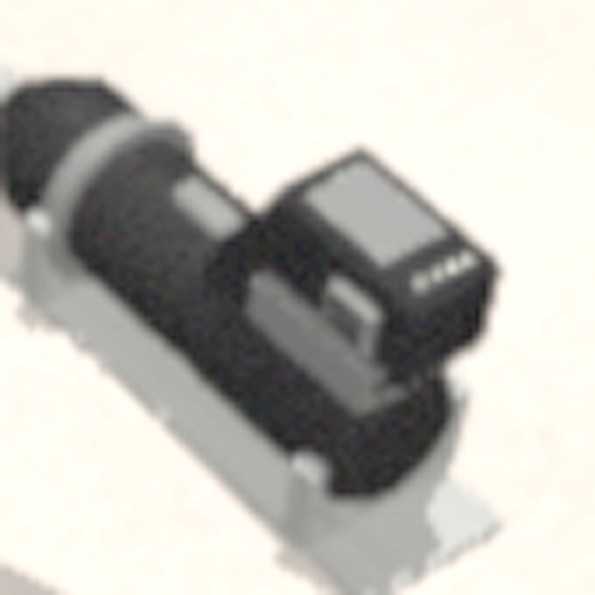

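View pics/top10c.png

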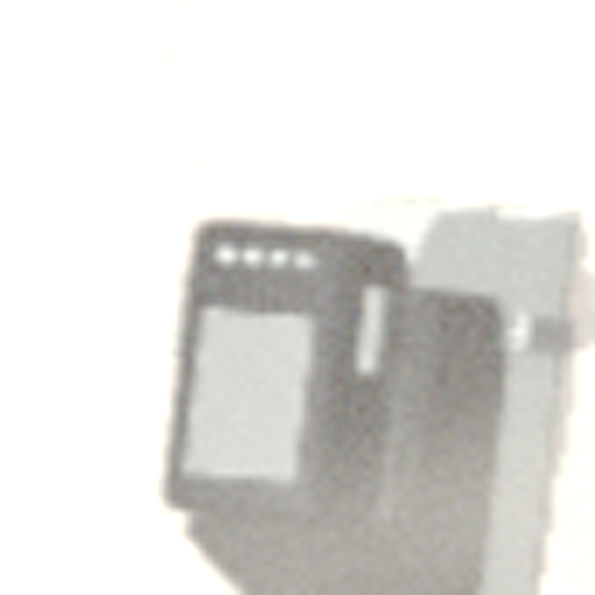

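View pics/scene10.png

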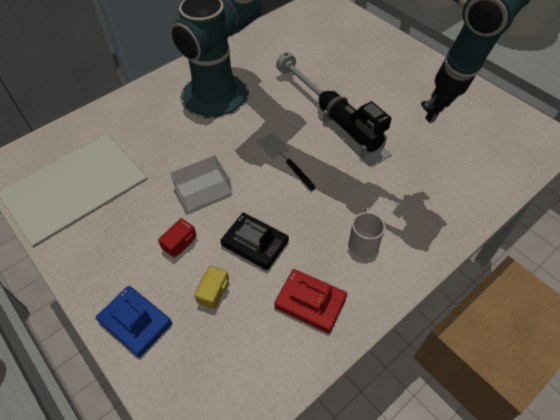

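```bash
python3 - <<'E'
from h import *
T7=lambda a:np.array(a)/7.+[55,150];T=lambda a:np.array(a)/7.+[55,165]; S=lambda a:np.array(a)/7.+[320,80]
print('before');rep('dots','top',T7((240,261)),.151);rep('dots','top',T7((318,266)),.151)
print('after')
for p in [(225,253),(305,260)]: rep('dots','top',T(p),.151)
for p in [(207,309),(313,314),(183,475),(297,481)]: rep('lab','top',T(p),.151)
rep('pad','top',T((373,288)),.138);rep('pad','top',T((367,374)),.138)
print('wall rear bottom corner before/after (scene z.08)');rep('b','scene',S((385,428)),.08);rep('a','scene',S((365,412)),.08)
print('wall front top before/after');rep('b','scene',S((268,297)),.1015);rep('a','scene',S((252,278)),.1015)
# correlation of blender patch (button grey and collar) before/after via phaseCorrelate on scene
a=cv2.cvtColor(cv2.imread('pics/scene7.png'),6).astype(np.float32);b=cv2.cvtColor(cv2.imread('pics/scene10.png'),6).astype(np.float32)
t=a[104:118,344:358]; r=cv2.matchTemplate(cv2.resize(b[95:125,335:365],None,fx=10,fy=10,interpolation=2),cv2.resize(t,None,fx=10,fy=10,interpolation=2),cv2.TM_CCOEFF_NORMED)
_,mx,_,l=cv2.minMaxLoc(r); sh=np.array(l)/10.-[9,9]; print('button shift px',sh,mx)
p=np.array([351.,111]); A=ray('scene',p,.09)[0];B=ray('scene',p+sh,.09)[0]; print('blender moved mm',(B-A)[:2]@U*1000)
a=cv2.cvtColor(cv2.imread('pics/top7.png'),6).astype(np.float32);b=cv2.cvtColor(cv2.imread('pics/top10.png'),6).astype(np.float32)
t=a[250:272,92:108]; r=cv2.matchTemplate(cv2.resize(b[240:290,84:116],None,fx=10,fy=10,interpolation=2),cv2.resize(t,None,fx=10,fy=10,interpolation=2),cv2.TM_CCOEFF_NORMED)
_,mx,_,l=cv2.minMaxLoc(r); sh=np.array(l)/10.-[8,10]; p=np.array([100.,261]); print('top',sh,mx,((ray('top',p+sh,.09)-ray('top',p,.09))[0][:2]@U)*1000)
E
```

```text
before
dots [576.4 211.9 151. ] along -54.6 left -11.3
dots [574.5 188.1 151. ] along -54.8 left 12.6
after
dots [546.9 215.9 151. ] along -24.9 left -12.7
dots [544.4 191.5 151. ] along -24.5 left 11.8
lab [530. 221. 151.] along -7.6 left -16.3
lab [527.9 188.8 151. ] along -8.4 left 16.0
lab [480.  227.2 151. ] along 42.8 left -18.0
lab [477.6 192.7 151. ] along 42.1 left 16.6
pad [536.5 176.1 138. ] along -18.1 left 27.9
pad [510.2 177.5 138. ] along 8.3 left 28.8
wall rear bottom corner before/after (scene z.08)
b [553.7 179.3  80. ] along -34.9 left 23.2
a [542.1 179.8  80. ] along -23.3 left 23.7
wall front top before/after
b [482.6 180.3 101.5] along 36.0 left 28.6
a [470.4 183.3 101.5] along 48.4 left 26.6
button shift px [-2.1 -1.8] 0.996270477771759
blender moved mm 9.692274984649671
top [-0.5  4.5] 0.9895569086074829 10.023037532432902
```

```bash
python3 - <<'E'
from h import *
a=cv2.imread('pics/scene0.png',0).astype(np.float32);b=cv2.imread('pics/scene10.png',0).astype(np.float32)
for k,(x0,y0,x1,y1) in dict(mug=(340,205,390,262),tub=(165,150,238,214),spat=(255,130,320,192),charger=(215,228,295,270)).items():
    s,_=cv2.phaseCorrelate(a[y0:y1,x0:x1].copy(),b[y0:y1,x0:x1].copy()); print(k,np.round(s,2))
s=arm.observe(); print(s['t'],s['ft_force'],s['qvel'])
print(arm.close_job())
E
```

```text
mug [-0.12  0.2 ]
tub [0.97 0.19]
spat [0.21 0.37]
charger [0.16 0.45]
21.8 [-0.6562941  -0.27051297 -0.64434569] [ 0.00306711  0.01862237  0.04392617 -0.0012873  -0.00482404  0.00126751]
the job is handed in; nothing more can be done
None
```

The battery is off the charger and seated on the blender, and I handed the job in at 21.8 s. I found no sign that it isn't fully home, but I inferred the catch clicks from the forces and never saw the hooks themselves.

- **Removal:** I squeezed both catches at about 23 N, down to a 52 mm opening. The battery slid off with under 1 N along the rails at each reading.
- **Insertion:** I turned it, slid it about 40 mm onto the blender's rails, let go, and pushed the middle of its rear face low down. The blender ran on about 10 mm to its saddle. The push read 7 to 9 N until the stop, where it climbed in steps; I stopped there. The highest reading was 24 N.
- **Seated or not:** The battery moved 30 mm and the blender 10 mm, matching the roughly 20 mm gap I measured before pushing. The force fell to zero within about 2 mm of backing off and the battery did not follow. If it were unlatched, the terminal block would have thrown it back.
- **Disagreements:**
  - My push readings of 7 to 9 N were slightly below the 9 to 14 N described, though I only read the force every 0.2 s.
  - The two cameras differed by about 5 mm on some points.
- **Mug, tub and spatula:** The gripper stayed clear of all three. The mug and spatula shifted less than 0.5 pixel between the first and last pictures. The tub showed about 1 pixel (around 3 mm); I put this down to the arm's moving shadow but did not check further.

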